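Gang up lockwire practice blocks on the magnetic holding plate

TASK

Set all the black practice blocks, the stacked ones and those lying loose on the bench, side by side in one row flat on the magnetic plate, bolt heads away from the back rail: every block fully home against the rail, the first against the end stop and each further one tight against its neighbour. When the whole row is seated, throw the plate's switch lever all the way over to hold it, and leave the other things on the bench alone.

Things in the scene. Friction and masses are not known exactly. Their poses are not given: they have to be found in the camera images.
- block_1: black steel block 56 (x) by 44 (y) by 30 high, 0.45 to 0.65 kg, origin at the centre of its underside, z up. On its front (-x) face two hex bolt heads, 10 across, stand out 5, centred 9 above the underside and 11 either side of the middle; above 14 that face is bare, as are all other sides. Always there, lowest of three stacked on the bench.
- block_2: black steel block 56 (x) by 44 (y) by 30 high, 0.45 to 0.65 kg, origin at the centre of its underside, z up. On its front (-x) face two hex bolt heads, 10 across, stand out 5, centred 9 above the underside and 11 either side of the middle; above 14 that face is bare, as are all other sides. Always there, the middle one, on block_1.
- block_3: black steel block 56 (x) by 44 (y) by 30 high, 0.45 to 0.65 kg, origin at the centre of its underside, z up. On its front (-x) face two hex bolt heads, 10 across, stand out 5, centred 9 above the underside and 11 either side of the middle; above 14 that face is bare, as are all other sides. Always there, top of the stack, on block_2.
- block_4: black steel block 56 (x) by 44 (y) by 30 high, 0.45 to 0.65 kg, origin at the centre of its underside, z up. On its front (-x) face two hex bolt heads, 10 across, stand out 5, centred 9 above the underside and 11 either side of the middle; above 14 that face is bare, as are all other sides. May be absent; starts alone on the bench, turned up to 1.2 rad.
- block_5: black steel block 56 (x) by 44 (y) by 30 high, 0.45 to 0.65 kg, origin at the centre of its underside, z up. On its front (-x) face two hex bolt heads, 10 across, stand out 5, centred 9 above the underside and 11 either side of the middle; above 14 that face is bare, as are all other sides. May be absent; starts alone on the bench, turned up to 1.2 rad.
- block_6: black steel block 56 (x) by 44 (y) by 30 high, 0.45 to 0.65 kg, origin at the centre of its underside, z up. On its front (-x) face two hex bolt heads, 10 across, stand out 5, centred 9 above the underside and 11 either side of the middle; above 14 that face is bare, as are all other sides. May be absent; starts alone on the bench, turned up to 1.2 rad.
- plate: fixed magnetic plate, steel with brass stripes, 145 (x) by 320 (y) by 30 high on the bench, origin at the centre of its underside, turned up to 0.2 rad. Back rail along the far (+x) edge: inner face at x = 52.5, 12 thick, 10 high above the plate's top. End stop at the left (+y) end: inner face at y = 146, 12 thick, 10 high, from x = -32.5 to the rail.
- plate_corner (a point): inner corner of rail and end stop on the plate's top face, at x = 52.5, y = 146, z = 30 in the plate's frame, the plate's axes. The top is smooth and does not pull. A block fully home in the corner has its origin at x = 24.5, y = 124, z = 30 in the plate's frame; each further block lies 44 more towards -y; there is room for six.
- switch (a joint): switch lever, rad: starts at 0 to 0.15 leaning to the plate's -x; 1.0, at a hard stop, is fully over to +x. Light (under 2 N), stays where left. Beyond the plate's right (-y) end: a rod of radius 5 that swings about a line along the plate's y through x = -10, y = -205, z = 22 in the plate's frame, on a housing 70 (x) by 50 (y) by 25 high on the bench.
- switch_tip (a point): centre of the black ball (radius 13) at the end of the lever, 80 from its axis.
- oil_filter: bystander: white spin-on oil filter, 76 across, 90 tall, upright, origin at the centre of its underside. Leave alone.
- wire_spool: bystander: spool with wooden flanges, 64 across, 62 tall, upright, origin at the centre of its underside. Leave alone.
- filter_carton: bystander: closed blue carton 90 by 90 by 110 tall, origin at the centre of its underside. Leave alone.
Things that resemble listed ones, but are neither listed nor needed, are in the scene too. What is shaped like the block_4 but orange or pink is not meant. What is shaped like the block_5 but orange is not meant.

How it is judged (in metres and radians):
On the way, in this order (a step that is already met when the one before it is completed fails the run):
1. every block is seated in the row: flat on the plate, against the rail, first against the end stop, no gaps (x of block_1 in the frame of plate between 0.022 and 0.0265 m and z of block_1 in the frame of plate between 0.028 and 0.0315 m and angle between each of block_1, block_2, block_3, block_4, block_5, block_6's own z axis and vertical below 0.03 rad and angle between the x axis of each of block_1, block_2, block_3, block_4, block_5, block_6 and the x axis of plate, either way round below 0.04 rad and (y of block_1 in the frame of plate between 0.122 and 0.126 m or y of block_1 in the frame of plate between 0.0768 and 0.082 m or y of block_1 in the frame of plate between 0.0316 and 0.038 m or y of block_1 in the frame of plate between -0.0136 and -0.006 m or y of block_1 in the frame of plate between -0.0588 and -0.05 m or y of block_1 in the frame of plate between -0.104 and -0.094 m) and x of block_2 in the frame of plate between 0.022 and 0.0265 m and z of block_2 in the frame of plate between 0.028 and 0.0315 m and (y of block_2 in the frame of plate between 0.122 and 0.126 m or y of block_2 in the frame of plate between 0.0768 and 0.082 m or y of block_2 in the frame of plate between 0.0316 and 0.038 m or y of block_2 in the frame of plate between -0.0136 and -0.006 m or y of block_2 in the frame of plate between -0.0588 and -0.05 m or y of block_2 in the frame of plate between -0.104 and -0.094 m) and x of block_3 in the frame of plate between 0.022 and 0.0265 m and z of block_3 in the frame of plate between 0.028 and 0.0315 m and (y of block_3 in the frame of plate between 0.122 and 0.126 m or y of block_3 in the frame of plate between 0.0768 and 0.082 m or y of block_3 in the frame of plate between 0.0316 and 0.038 m or y of block_3 in the frame of plate between -0.0136 and -0.006 m or y of block_3 in the frame of plate between -0.0588 and -0.05 m or y of block_3 in the frame of plate between -0.104 and -0.094 m) and x of block_4 in the frame of plate between 0.022 and 0.0265 m and z of block_4 in the frame of plate between 0.028 and 0.0315 m and (y of block_4 in the frame of plate between 0.122 and 0.126 m or y of block_4 in the frame of plate between 0.0768 and 0.082 m or y of block_4 in the frame of plate between 0.0316 and 0.038 m or y of block_4 in the frame of plate between -0.0136 and -0.006 m or y of block_4 in the frame of plate between -0.0588 and -0.05 m or y of block_4 in the frame of plate between -0.104 and -0.094 m) and x of block_5 in the frame of plate between 0.022 and 0.0265 m and z of block_5 in the frame of plate between 0.028 and 0.0315 m and (y of block_5 in the frame of plate between 0.122 and 0.126 m or y of block_5 in the frame of plate between 0.0768 and 0.082 m or y of block_5 in the frame of plate between 0.0316 and 0.038 m or y of block_5 in the frame of plate between -0.0136 and -0.006 m or y of block_5 in the frame of plate between -0.0588 and -0.05 m or y of block_5 in the frame of plate between -0.104 and -0.094 m) and x of block_6 in the frame of plate between 0.022 and 0.0265 m and z of block_6 in the frame of plate between 0.028 and 0.0315 m and (y of block_6 in the frame of plate between 0.122 and 0.126 m or y of block_6 in the frame of plate between 0.0768 and 0.082 m or y of block_6 in the frame of plate between 0.0316 and 0.038 m or y of block_6 in the frame of plate between -0.0136 and -0.006 m or y of block_6 in the frame of plate between -0.0588 and -0.05 m or y of block_6 in the frame of plate between -0.104 and -0.094 m) and (y of block_1 in the frame of plate between 0.122 and 0.126 m or y of block_2 in the frame of plate between 0.122 and 0.126 m or y of block_3 in the frame of plate between 0.122 and 0.126 m or y of block_4 in the frame of plate between 0.122 and 0.126 m or y of block_5 in the frame of plate between 0.122 and 0.126 m or y of block_6 in the frame of plate between 0.122 and 0.126 m) and (y of block_1 in the frame of plate between 0.0768 and 0.082 m or y of block_2 in the frame of plate between 0.0768 and 0.082 m or y of block_3 in the frame of plate between 0.0768 and 0.082 m or y of block_4 in the frame of plate between 0.0768 and 0.082 m or y of block_5 in the frame of plate between 0.0768 and 0.082 m or y of block_6 in the frame of plate between 0.0768 and 0.082 m) and (y of block_1 in the frame of plate between 0.0316 and 0.038 m or y of block_2 in the frame of plate between 0.0316 and 0.038 m or y of block_3 in the frame of plate between 0.0316 and 0.038 m or y of block_4 in the frame of plate between 0.0316 and 0.038 m or y of block_5 in the frame of plate between 0.0316 and 0.038 m or y of block_6 in the frame of plate between 0.0316 and 0.038 m) and (y of block_1 in the frame of plate between -0.0136 and -0.006 m or y of block_2 in the frame of plate between -0.0136 and -0.006 m or y of block_3 in the frame of plate between -0.0136 and -0.006 m or y of block_4 in the frame of plate between -0.0136 and -0.006 m or y of block_5 in the frame of plate between -0.0136 and -0.006 m or y of block_6 in the frame of plate between -0.0136 and -0.006 m) and (not (y of block_1 in the frame of plate between -0.104 and -0.094 m or y of block_2 in the frame of plate between -0.104 and -0.094 m or y of block_3 in the frame of plate between -0.104 and -0.094 m or y of block_4 in the frame of plate between -0.104 and -0.094 m or y of block_5 in the frame of plate between -0.104 and -0.094 m or y of block_6 in the frame of plate between -0.104 and -0.094 m) or (y of block_1 in the frame of plate between -0.0588 and -0.05 m or y of block_2 in the frame of plate between -0.0588 and -0.05 m or y of block_3 in the frame of plate between -0.0588 and -0.05 m or y of block_4 in the frame of plate between -0.0588 and -0.05 m or y of block_5 in the frame of plate between -0.0588 and -0.05 m or y of block_6 in the frame of plate between -0.0588 and -0.05 m))), for 0.3 s.
2. the switch lever is thrown over (value of joint switch above 0.85 rad), for 0.2 s.
At the end, for the whole second after the job is handed in: All blocks present rest flat (2 mm, 0.03 rad) and square (0.04 rad) on the plate, within 2.5 mm of the rail, filling the first places from the end stop with none left empty: the first within 2 mm of the stop, each further one adding at most 1.2 mm of gap; the lever at 0.85 rad or more (all of step 1 and value of joint switch above 0.85 rad and linear speed of each of block_1, block_2, block_3, block_4, block_5, block_6 below 0.01 m/s); the robot touches nothing.
It fails at once if a bystander (oil filter, spool, carton) is shifted by more than 30 mm (distance of any of oil_filter, wire_spool, filter_carton from where it was at the start of the episode above 0.03 m).
Of block_4, block_5, block_6 only 1 to 3 are there at a start; the rules pass over those that are not, and their reading is None.
At some moment in a run one of block_4, block_5, block_6 may be knocked a few centimetres aside while the robot is not near it.
It also fails if it takes over 210 s, if anything falls off the work surface, if the arm or the gripper's body presses on something with over 40 N, if the wrist force passes 120 N, or if a joint passes its speed limit or range.

ROBOT

A 6-joint arm with a two-finger parallel gripper is mounted at the origin on the work surface. World frame = base frame: x ahead of the robot, y to its left, z up, the work surface at z = 0. Lengths are in mm, angles in rad, forces in N, time in s.
With the tool pointing down it reaches from about 350 to 925 mm from the base axis. Payload 6.4 kg.
Tool frame: the origin (TCP) lies at the centre of the arm's flange, where the gripper is bolted on; the fingertips stand 199 mm ahead of it and the grasp point (between the pads) lies 180 mm ahead of it (manip.tip_reach is the distance from the TCP to the fingertips, in mm); z points along the fingers, y is the line along which they close (so a half turn about z gives the same grasp; the last joint's range is limited). The gripper opens to 94 mm and grips with 3 to 60 N. Pads are 16 mm wide; open, the fingers measure 119 mm over their backs; the gripper's body (75 mm by 177 mm) begins 78 mm behind the grasp point.
Start: joints at [-1.469, 0.245, 1.558, -0, 1.339, -0.174], TCP at [177.011, -625.446, 404.655] pointing down, gripper open.
Joint ranges: [-3.13, 3.13], [-1.02, 2.26], [0.13, 2.54], [-0.95, 4.09], [0.21, 2.88], [-2.74, 2.74]. Speed limits (rad/s): [2.57, 2.57, 3.14, 3.14, 3.14, 3.14].

INTERFACE

Orientations are given as a unit quaternion [w, x, y, z].
In Python, from workcell import manip gives the robot as it stands.
- The arm moves only by the tool servo_tool, never from a script. Its argument "targets" is one flat list of numbers, 7 for each row, row after row: the shift along the tool's x, y, z each as a share of 0.8 m, from -1 to 1, then the turn, a rotation vector about the tool's x, y, z each as a share of 360 degrees, from -1 to 1, then the opening, from -1 (shut) to 1 (fully open). A call has 1 to 10 rows; each row is the pose to reach, as a shift and turn from the pose commanded when the call began, along the tool's axes at that moment, turning the shorter way round; what a row does not reach only later rows make up. A row lasts 1/10 s, in which the tool goes at most 50 mm and 8.59 degrees, less where a joint would pass 70% of its speed; a pose out of reach is approached as far as the arm can. A call with a number of a shift or a turn outside -1 to 1 is refused whole. A call with a gripper value outside its range is refused whole. The fingers move at their own pace and stop on an object; "squeeze" is the grip in N (left out, the last holds). Time passes only in rows, so rows that repeat a pose let the fingers close. It gives the time, the measured TCP pose, the force, the opening and the grip force at its end, in the units of the state.
- manip.sense(): the state, without advancing time (a new reading comes with each control period).
- manip.grab_frame(name): name is "scene" or "top" or "wrist"; returns a dict with "color" (400x640x3 uint8, red, green, blue), "fx", "fy", "cx", "cy" (pixels), "origin" and "attitude" of the camera in the world; the wrist camera has in their place "mount" (4x4, takes a point from camera to tool coordinates, whose origin is the TCP and whose axes are the flange's). Camera axes: x right, y down, z forward; pixel columns grow to the right and rows downward; lengths in mm; the calibration is good to about 2 mm. The wrist camera is an equidistant fisheye: a pixel r from the principal point sees the ray r / f radians off the axis. A picture is of the moment at which its call begins: read the wrist's pose just before it. There is no depth.
- manip.hand_in(): hands the job in; it is judged then, once.
Trained networks look in the newest picture that a camera, given by its name, has taken for a name from the list of things; names that differ only in an ending like _2 or _b are one class to them, and where a whole thing is asked for, a point or a joint stands for the part that bears it (a point fixed in the world has none). Each returns a list of dicts, best first, with "conf" (0 to 1); they miss things now and then, are a little off and sometimes report something else, mostly with a low value. They report only what shows in the picture. A call takes as long as a camera call. They do not tell look-alikes from the thing itself.
- manip.trace(camera, target): "region" (400x640 bool, what is visible of it) and "extent" ([left, top, width, height] in pixels, round what is visible of it).
- manip.pinpoint(camera, target): "pixel" ([row, column] in pixels: a listed point, or the origin of a listed thing).
The state is a dict: "clock": time; "joint_pos": joint angles; "joint_velocities": joint speeds; "tau": joint torques, N m; "eef_pos": TCP position; "ee_rot": TCP orientation; "force": force on the tool from outside, world axes, zero at the start; "wrist_torque": the same for the moment, N m; "grip_width": opening from 0.0 (shut) to 1.0 (fully open); "finger_force": force on a finger pad.
Only numpy, scipy, OpenCV 4.12 (cv2) and the standard library are available. Lean on these libraries where they do the work, as an engineer would, in place of code of your own. Each camera call takes 0.05 s, during which the arm holds its last target. There are 200 camera calls.

## Working session

There is one attempt and no reset: what is moved stays moved. The work goes in short steps, Python scripts to look and compute and a tool call to move; the robot and the scene stay as the last step left them, time stands still between calls to the robot, and variables do not carry over. Pictures are saved under pics/ and viewed, at most 14 in all, crops included, and the job is handed in when it is done.

Besides the shell and the picture viewer there is one more tool, called after "Emit:" as a command line: name --argument value ..., lists and objects as JSON in quotes. servo_tool: Moves the arm, as the interface text tells. Shift numbers are shares of 0.8 m and turn numbers shares of 360 degrees, none past 1 either way. Its arguments: {"type":"object","properties":{"targets":{"type":"array"},"squeeze":{"type":"number"}},"required":["targets"]}

```bash
mkdir -p pics; ls
python3 - <<'E'
from workcell import manip
import cv2
print(manip.sense())
for n in ("scene","top"):
    f=manip.grab_frame(n); cv2.imwrite(f"pics/{n}0.png",f["color"][:,:,::-1])
    print(n,{k:v for k,v in f.items() if k!="color"})
    for t in ("block_1","plate_corner","switch_tip","plate"):
        for r in manip.pinpoint(n,t): print(t,r["pixel"],round(r["conf"],2))
E
```

```text
pics
{'clock': 0.0, 'joint_pos': array([-1.46907688e+00,  2.45772629e-01,  1.55898745e+00,  8.83876805e-07,
        1.33869511e+00, -1.74114619e-01]), 'joint_velocities': array([ 0.00039336, -0.00126652, -0.00032325,  0.00095771,  0.00093514,
       -0.00037029]), 'tau': array([-3.90110625e-03, -4.15840352e+01, -3.14602554e+01,  6.83389627e-02,
        3.32711509e-02, -1.31962929e-04]), 'eef_pos': array([ 177.00068407, -625.2031127 ,  403.58580633]), 'ee_rot': array([-9.30640195e-04,  9.90504096e-01,  1.37480066e-01,  3.41319230e-05]), 'force': array([-0.07366308, -0.35157657, -0.06967477]), 'wrist_torque': array([ 0.01436872,  0.02504019, -0.00049178]), 'finger_force': 0.0, 'grip_width': 1.0031259731131208}
scene {'fx': 478.4413913013372, 'fy': 478.4413913013372, 'cx': 318.5292736264442, 'cy': 199.93105567852658, 'origin': array([1272.72861598, -354.76296287,  858.18313516]), 'attitude': array([-0.34087941,  0.78562962,  0.47558223, -0.20101956])}
block_1 [189.4, 335.6] 0.91
block_1 [187.6, 422.9] 0.87
block_1 [193.8, 383.7] 0.82
block_1 [176.8, 450.8] 0.73
block_1 [167.9, 375.8] 0.64
block_1 [225.6, 387.9] 0.57
block_1 [207.7, 392.6] 0.56
block_1 [218.5, 388.8] 0.55
block_1 [148.8, 359.5] 0.55
plate_corner [237.5, 316.2] 0.75
switch_tip [239.1, 153.9] 0.53
plate [251.8, 250.8] 0.81
plate [332.4, 233.9] 0.19
top {'fx': 368.4522073725776, 'fy': 368.4522073725776, 'cx': 322.32466082383627, 'cy': 201.89409986603872, 'origin': array([ 445.05145683,   48.02752648, 1160.04251594]), 'attitude': array([-0.02965668,  0.70757123, -0.70524546,  0.03304969])}
block_1 [173.3, 276.7] 0.88
block_1 [273.1, 244.1] 0.84
block_1 [234.4, 289.4] 0.81
block_1 [203.0, 193.7] 0.74
block_1 [195.7, 228.2] 0.67
block_1 [241.1, 243.1] 0.6
block_1 [206.7, 258.4] 0.59
block_1 [173.7, 277.9] 0.51
block_1 [171.1, 279.9] 0.49
plate_corner [178.7, 336.5] 0.97
switch_tip [211.5, 457.0] 0.6
plate [199.4, 382.1] 0.65
```

Run:
```python
import cv2
a=cv2.imread("pics/top0.png"); cv2.imwrite("pics/top0c.png",cv2.resize(a[100:330,160:480],None,fx=2.5,fy=2.5,interpolation=2))
a=cv2.imread("pics/scene0.png"); cv2.imwrite("pics/scene0c.png",cv2.resize(a[110:320,120:480],None,fx=2.2,fy=2.2,interpolation=2))
```

```text
(no output)
```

View pics/top0c.png

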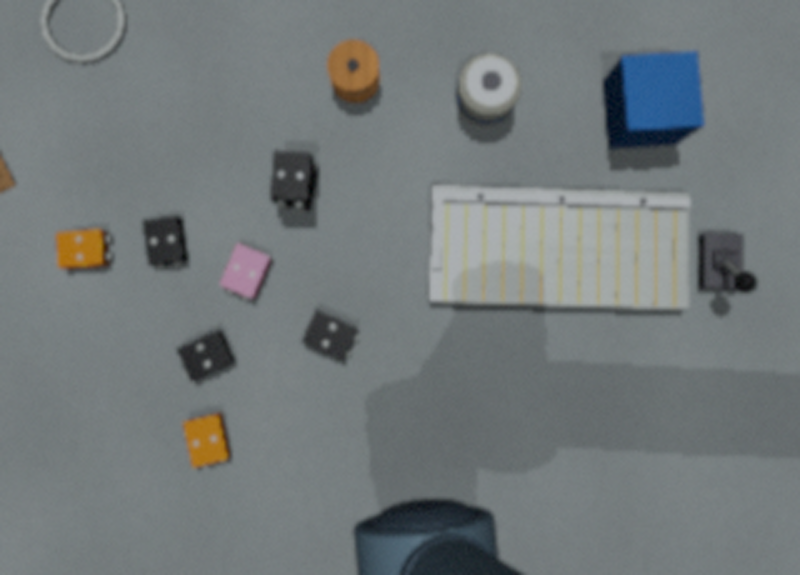

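View pics/scene0c.png

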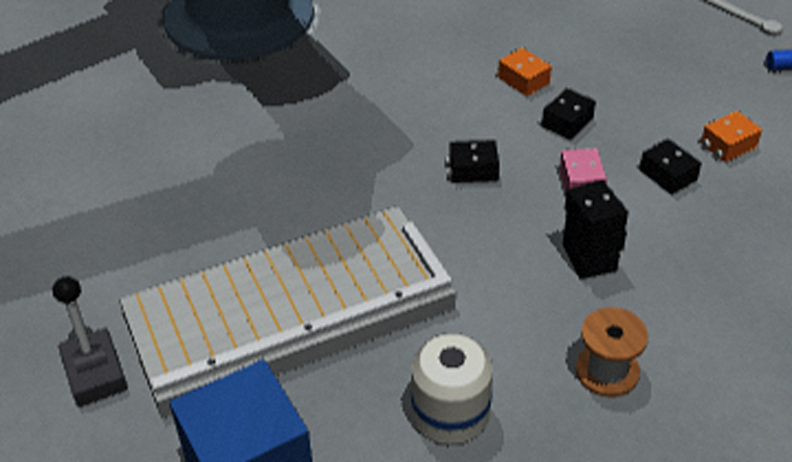

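The top view shows the plate on the right with the lever beyond it. The black stack's top is near full-frame pixel (171,277).
- **Meant:** three loose black blocks at about (196,226), (242,243) and (234,292). They are black, block-shaped and not in the stack.
- **Not meant:** two orange ones at (200,193) and (276,243), and a pink one at (209,258).

The two crops confirm the colours. Next I measure.

```bash
cat > h.py <<'E'
import numpy as np, cv2
from scipy.spatial.transform import Rotation as R
from workcell import manip
def rot(q): return R.from_quat(np.r_[q[1:],q[0]])
def ray(f,rc,state=None):
    """pixel [row,col] -> origin, direction in world"""
    v,u=rc; x,y=(u-f["cx"])/f["fx"],(v-f["cy"])/f["fy"]
    if "origin" in f: return f["origin"], rot(f["attitude"]).apply([x,y,1])
    r=np.hypot(x,y)+1e-12; d=np.r_[np.sin(r)*np.array([x,y])/r,np.cos(r)]
    M=f["mount"]; T=rot(state["ee_rot"])
    return T.apply(M[:3,3])+state["eef_pos"], T.apply(M[:3,:3]@d)
def at(f,rc,z,state=None):
    o,d=ray(f,rc,state); return (o+d*(z-o[2])/d[2])[:2]
def proj(f,p,state=None):
    if "origin" in f:
        c=rot(f["attitude"]).inv().apply(np.array(p)-f["origin"]); return np.array([f["cy"]+f["fy"]*c[1]/c[2],f["cx"]+f["fx"]*c[0]/c[2]])
    t=rot(state["ee_rot"]).inv().apply(np.array(p)-state["eef_pos"]); M=f["mount"]; c=M[:3,:3].T@(t-M[:3,3])
    h=np.hypot(c[0],c[1]); th=np.arctan2(h,c[2]); return np.array([f["cy"]+f["fy"]*th*c[1]/h,f["cx"]+f["fx"]*th*c[0]/h])
def yaw():
    x=rot(manip.sense()["ee_rot"]).apply([1,0,0]); return np.arctan2(x[1],x[0])
def move(p0,y0,p1,y1):
    """TCP pos, tool-x yaw (tool down) -> shares (shift xyz, turn z)"""
    T=R.from_matrix(np.array([[np.cos(y0),np.sin(y0),0],[np.sin(y0),-np.cos(y0),0],[0,0,-1]]))
    d=T.inv().apply(np.array(p1,float)-p0)/800; t=-((y1-y0+np.pi)%(2*np.pi)-np.pi)/(2*np.pi)
    return np.round(np.r_[d,t],4)
E
python3 - <<'E'
from h import *
f=manip.grab_frame("top")
for t,z in (("block_1",0),("plate_corner",30),("switch_tip",95),("plate",0),("oil_filter",0),("wire_spool",0),("filter_carton",0)):
    for r in manip.pinpoint("top",t)[:9]:
        print(t,np.round(at(f,r["pixel"],z)),np.round(r["pixel"]),round(r["conf"],2))
r=manip.trace("top","plate")[0]
c,_=cv2.findContours(r["region"].astype(np.uint8),0,1); c=max(c,key=cv2.contourArea)[:,0]
P=np.array([at(f,p[::-1],30) for p in c],np.float32); print(cv2.minAreaRect(P), cv2.boxPoints(cv2.minAreaRect(P)))
f=manip.grab_frame("wrist"); print({k:v for k,v in f.items() if k!="color"})
E
```

```text
block_1 [324. 286.] [274. 244.] 0.84
block_1 [440. 138.] [236. 292.] 0.72
block_1 [564. 332.] [197. 231.] 0.66
block_1 [547. 446.] [202. 195.] 0.65
block_1 [530. 238.] [208. 260.] 0.64
block_1 [421. 296.] [242. 241.] 0.6
block_1 [643. 185.] [172. 278.] 0.52
block_1 [632. 188.] [175. 277.] 0.49
block_1 [635. 194.] [174. 275.] 0.48
plate_corner [623.  -6.] [177. 338.] 0.96
switch_tip [ 510. -348.] [213. 457.] 0.42
plate [ 565. -148.] [197. 382.] 0.61
oil_filter [750. -50.] [139. 352.] 0.56
wire_spool [777.  95.] [131. 306.] 0.74
wire_spool [751. -51.] [139. 352.] 0.69
filter_carton [ 728. -254.] [146. 415.] 0.76
((557.0174560546875, -145.80157470703125), (323.9306640625, 151.46139526367188), 88.82838439941406) [[ 477.99084  -306.18457 ]
 [ 629.4206   -309.28152 ]
 [ 636.04407    14.581421]
 [ 484.61432    17.678375]]
{'fx': 309.70691628693146, 'fy': 309.70691628693146, 'cx': 322.47081812024163, 'cy': 198.91830168082464, 'mount': array([[-6.23200090e-04, -9.73429079e-01, -2.28987860e-01,
         6.61340327e+01],
       [ 9.99999008e-01, -8.95805453e-04,  1.08653623e-03,
         3.65267884e-01],
       [-1.26279453e-03, -2.28986956e-01,  9.73428672e-01,
         1.90362030e+01],
       [ 0.00000000e+00,  0.00000000e+00,  0.00000000e+00,
         1.00000000e+00]])}
```

```bash
python3 -c "
from h import *
print(move([177,-625.4,404.6],.2758,[480,130,480],1.5708))"
```

```text
[ 0.6216 -0.8054 -0.0942 -0.2061]
```

Emit:
servo_tool --targets '[0.6216, -0.8054, -0.0942, 0, 0, -0.2061, 1, 0.6216, -0.8054, -0.0942, 0, 0, -0.2061, 1, 0.6216, -0.8054, -0.0942, 0, 0, -0.2061, 1, 0.6216, -0.8054, -0.0942, 0, 0, -0.2061, 1, 0.6216, -0.8054, -0.0942, 0, 0, -0.2061, 1, 0.6216, -0.8054, -0.0942, 0, 0, -0.2061, 1, 0.6216, -0.8054, -0.0942, 0, 0, -0.2061, 1, 0.6216, -0.8054, -0.0942, 0, 0, -0.2061, 1, 0.6216, -0.8054, -0.0942, 0, 0, -0.2061, 1, 0.6216, -0.8054, -0.0942, 0, 0, -0.2061, 1]'

```text
clock: 2.0
eef_pos: [362.4, -161.4, 451.3]
ee_rot: [0.001, 0.707, 0.707, 0.0]
force: [0.0, -0.1, 0.1]
grip_width: 1.002
finger_force: 0.0
```

```bash
python3 -c "
from h import *
s=manip.sense();print(s['eef_pos'],yaw(),s['clock'],rot(s['ee_rot']).as_matrix()[2])
print(move(s['eef_pos'],yaw(),[480,130,480],1.5708))"
```

```text
[ 362.4443747  -161.37628673  451.2929125 ] 1.5715933980393704 2.0 [-8.81054797e-04  1.22486351e-03 -9.99998862e-01]
[ 3.641e-01  1.472e-01 -3.590e-02  1.000e-04]
```

Emit:
servo_tool --targets '[0.364, 0.147, -0.036, 0, 0, 0, 1, 0.364, 0.147, -0.036, 0, 0, 0, 1, 0.364, 0.147, -0.036, 0, 0, 0, 1, 0.364, 0.147, -0.036, 0, 0, 0, 1, 0.364, 0.147, -0.036, 0, 0, 0, 1, 0.364, 0.147, -0.036, 0, 0, 0, 1, 0.364, 0.147, -0.036, 0, 0, 0, 1, 0.364, 0.147, -0.036, 0, 0, 0, 1, 0.364, 0.147, -0.036, 0, 0, 0, 1]'

```text
clock: 2.9
eef_pos: [479.8, 127.1, 479.2]
ee_rot: [-0.0, 0.707, 0.707, -0.0]
force: [0.2, 0.9, 0.7]
grip_width: 0.997
finger_force: 0.0
```

Run:
```python
from h import *
s=manip.sense(); f=manip.grab_frame("wrist"); cv2.imwrite("pics/w1.png",f["color"][:,:,::-1])
print(s['eef_pos'],yaw(),s['clock'])
for r in manip.pinpoint("wrist","block_1"): print(np.round(r["pixel"]),np.round(at(f,r["pixel"],0,s)),round(r["conf"],2))
for r in manip.pinpoint("wrist","plate_corner")[:2]: print(np.round(r["pixel"]),np.round(at(f,r["pixel"],30,s),1),round(r["conf"],2))
```

```text
[479.7976413  127.13825913 479.21694946] 1.5692847458184922 2.9
[ 31. 379.] [565. 343.] 0.98
[138. 439.] [660. 181.] 0.94
[ 65. 214.] [314. 294.] 0.8
[132. 432.] [648. 190.] 0.75
[ 95. 356.] [529. 241.] 0.72
[140. 423.] [634. 176.] 0.71
[ 65. 285.] [424. 287.] 0.66
[164. 303.] [451. 138.] 0.56
[258. 408.] [622. -18.] 0.15
[259. 411.] [617.1  -4.8] 0.86
[143. 440.] [651.  174.6] 0.58
```

View pics/w1.png

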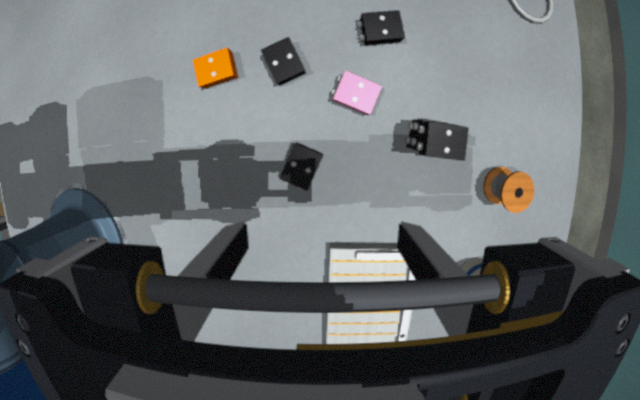

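The wrist view (right = +x, up = +y) shows the stack top near (449,140), black loose blocks at (301,167), (284,61) and (381,27), and orange and pink decoys between them. I'll locate the white dots on the tops.

```bash
cat >> h.py <<'E'
def dots(f,xy,z,state=None,rad=28):
    """two bright dots on a block top near world xy: centre, yaw, spacing (mm)"""
    g=f["color"].astype(np.float32).mean(2); c=proj(f,[*xy,z],state); s=max(np.linalg.norm(proj(f,[xy[0]+30,xy[1],z],state)-c),np.linalg.norm(proj(f,[xy[0],xy[1]+30,z],state)-c))/30
    k=int(2*round(5*s/2)+1)+2; th=cv2.morphologyEx(g,cv2.MORPH_TOPHAT,np.ones((k,k),np.uint8))
    bl=cv2.erode(g,np.ones((k+2,k+2),np.uint8))<70
    th=th*bl; yy,xx=np.mgrid[:400,:640]; th[np.hypot(yy-c[0],xx-c[1])>rad*s]=0
    n,l,st,_=cv2.connectedComponentsWithStats((th>0.4*th.max()).astype(np.uint8))
    o=[]
    for i in range(1,n):
        m=l==i; w=th[m]; p=np.argwhere(m); o.append((w.sum(),(p*w[:,None]).sum(0)/w.sum()))
    o=sorted(o,key=lambda a:-a[0])[:4]
    W=[at(f,p,z,state) for _,p in o]; best=None
    for i in range(len(W)):
        for j in range(i):
            L=np.linalg.norm(W[i]-W[j])
            if 14<L<32:
                d=W[i]-W[j]; t=np.arctan2(-d[0],d[1]); t=(t+np.pi/2)%np.pi-np.pi/2
                sc=o[i][0]+o[j][0]
                if best is None or sc>best[0]: best=(sc,(W[i]+W[j])/2,t,L)
    return best and (np.round(best[1],1),round(best[2],3),round(best[3],1)), [ (int(a),np.round(p)) for a,p in o]
E
python3 - <<'E'
from h import *
s=manip.sense(); f=manip.grab_frame("wrist"); ft=manip.grab_frame("top")
for xy,z in (((640,185),90),((565,335),30),((421,292),30),((443,138),30)):
    print("w",*dots(f,xy,z,s)); print("t",*dots(ft,xy,z))
E
```

```text
w (array([636.8, 179.8]), np.float64(-0.066), np.float64(22.0)) [(3509, array([149., 446.])), (3042, array([131., 448.]))]
t (array([635.3, 180. ]), np.float64(-0.088), np.float64(21.8)) [(553, array([170., 279.])), (402, array([169., 272.]))]
w (array([565.6, 343.7]), np.float64(0.168), np.float64(22.1)) [(2877, array([ 31., 384.])), (2777, array([ 17., 381.]))]
t (array([564.3, 344.1]), np.float64(0.147), np.float64(21.7)) [(537, array([196., 221.])), (533, array([195., 228.])), (108, array([191., 234.]))]
w (array([423.8, 289.9]), np.float64(-1.142), np.float64(22.0)) [(3177, array([ 62., 274.])), (3098, array([ 55., 289.]))]
t (array([421.3, 279.6]), np.float64(-0.285), np.float64(15.6)) [(36, array([243., 247.])), (11, array([246., 246.])), (8, array([242., 242.])), (7, array([240., 247.]))]
w (array([448.9, 137.1]), np.float64(1.14), np.float64(22.3)) [(1474, array([170., 308.])), (1130, array([163., 293.]))]
t (array([426.8, 150.8]), np.float64(-0.74), np.float64(24.1)) [(52, array([243., 290.])), (15, array([238., 284.])), (10, array([229., 291.])), (9, array([233., 289.]))]
```

```bash
cat >> h.py <<'E'
def plan(*targets):
    s=manip.sense(); y=yaw(); print("now",np.round(s["eef_pos"],1),round(y,3),round(s["clock"],1))
    for x,yy,z,w in targets: print(list(move(s["eef_pos"],y,[x,yy,z],w)))
E
python3 -c "
from h import *
plan((636.5,180,340,1.5),(636.5,180,276,1.5))"
```

```text
now [479.8 126.6 479.5] 1.569 3.1
[np.float64(0.0672), np.float64(0.1957), np.float64(0.1744), np.float64(0.0109)]
[np.float64(0.0672), np.float64(0.1957), np.float64(0.2544), np.float64(0.0109)]
```

Emit:
servo_tool --targets '[0.067, 0.196, 0.174, 0, 0, 0.011, 1, 0.067, 0.196, 0.174, 0, 0, 0.011, 1, 0.067, 0.196, 0.174, 0, 0, 0.011, 1, 0.067, 0.196, 0.174, 0, 0, 0.011, 1, 0.067, 0.196, 0.174, 0, 0, 0.011, 1, 0.067, 0.196, 0.174, 0, 0, 0.011, 1, 0.067, 0.196, 0.254, 0, 0, 0.011, 1, 0.067, 0.196, 0.254, 0, 0, 0.011, 1, 0.067, 0.196, 0.254, 0, 0, 0.011, 1]' --squeeze 30

```text
clock: 4.05
eef_pos: [635.4, 180.8, 274.4]
ee_rot: [-0.002, 0.731, 0.682, -0.002]
force: [-0.8, -1.2, 0.2]
grip_width: 1.004
finger_force: 0.0
```

Emit:
servo_tool --targets '[0, 0, 0, 0, 0, 0, -1, 0, 0, 0, 0, 0, 0, -1, 0, 0, 0, 0, 0, 0, -1, 0, 0, 0, 0, 0, 0, -1, 0, 0, 0, 0, 0, 0, -1, 0, 0, 0, 0, 0, 0, -1]'

```text
clock: 4.65
eef_pos: [636.8, 181.5, 276.9]
ee_rot: [-0.0, 0.731, 0.682, -0.0]
force: [-1.8, -0.7, 4.4]
grip_width: 0.592
finger_force: 30.0
```

Emit:
servo_tool --targets '[0, 0, -0.12, 0, 0, 0, -1, 0, 0, -0.12, 0, 0, 0, -1, -0.3, -0.1, -0.2, 0, 0, 0, -1, -0.3, -0.1, -0.2, 0, 0, 0, -1, -0.3, -0.1, -0.2, 0, 0, 0, -1, -0.3, -0.1, -0.2, 0, 0, 0, -1, -0.3, -0.1, -0.2, 0, 0, 0, -1, -0.3, -0.1, -0.2, 0, 0, 0, -1, -0.3, -0.1, -0.2, 0, 0, 0, -1, -0.3, -0.1, -0.2, 0, 0, 0, -1]'

```text
clock: 5.65
eef_pos: [540.3, -51.9, 435.0]
ee_rot: [-0.001, 0.731, 0.682, -0.0]
force: [0.9, 0.5, -4.8]
grip_width: 0.59
finger_force: 30.0
```

Run:
```python
from h import *
s=manip.sense(); f=manip.grab_frame("wrist"); cv2.imwrite("pics/w2.png",f["color"][:,:,::-1])
print(s['eef_pos'],yaw(),s['clock'])
for r in manip.pinpoint("wrist","plate_corner")[:2]: print(np.round(r["pixel"]),np.round(at(f,r["pixel"],30,s),1),round(r["conf"],2))
ft=manip.grab_frame("top"); print(*dots(ft,(636,180),60))
f=manip.grab_frame("scene"); cv2.imwrite("pics/s2.png",f["color"][:,:,::-1])
for r in manip.pinpoint("scene","plate_corner")[:2]: print(np.round(at(f,r["pixel"],30),1),round(r["conf"],2))
```

```text
[540.34004218 -51.91780313 435.03669049] 1.5027429768267035 5.65
[138. 381.] [616.5  -3.9] 0.93
[ 46. 248.] [458.  128.3] 0.49
(array([635.8, 183.9]), np.float64(-0.097), np.float64(21.4)) [(541, array([171., 272.])), (388, array([171., 279.]))]
[606.7  -0.9] 0.63
```

View pics/w2.png

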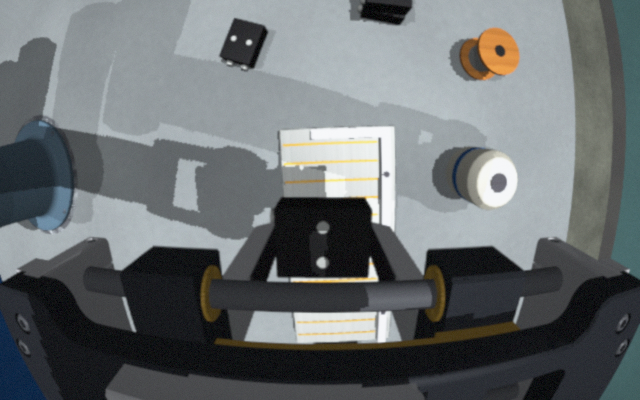

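The wrist view shows one block held. The plate's inner corner is near row 138, col 381, and its front-left corner is at about row 130, col 281.

Run:
```python
from h import *
s=manip.sense(); f=manip.grab_frame("wrist")
hsv=cv2.cvtColor(f["color"],cv2.COLOR_RGB2HSV)
m=((hsv[...,0]>15)&(hsv[...,0]<35)&(hsv[...,1]>90)&(hsv[...,2]>90)).astype(np.uint8); m[:,:260]=0;m[:,400:]=0
n,l,st,_=cv2.connectedComponentsWithStats(m)
for i in range(1,n):
    if st[i,2]<40 : continue
    p=np.argwhere(l==i); W=np.array([at(f,q,30,s) for q in p]); a=np.polyfit(W[:,0],W[:,1],1)
    print(st[i,:4],"x",W[:,0].min().round(1),W[:,0].max().round(1),"y@560",np.polyval(a,560).round(1),"yaw",a[0].round(4))
for q in ((129,281),(126,394),(138,381)): print(q,at(f,q,30,s),at(f,q,40,s))
# red-gray profile along the front edge / rail columns
g=f["color"].mean(2)
for r in (150,172,190): print(r,[int(v) for v in g[r,270:292]],[int(v) for v in g[r,372:400]])
```

```text
[283 141  93   5] x 494.2 609.5 y@560 -6.2 yaw -0.029
[284 160  92   6] x 493.3 608.4 y@560 -29.8 yaw -0.0254
[285 178  93   5] x 492.7 610.1 y@560 -53.5 yaw -0.0306
[293 277  83   6] x 489.2 605.0 y@560 -194.9 yaw -0.0064
(129, 281) [493.33411393  15.8839211 ] [494.68640469  15.83189123]
(126, 394) [634.99293761  11.10983119] [632.68158893  11.18127082]
(138, 381) [617.43259136  -3.43535763] [615.57539566  -2.98774427]
150 [168, 163, 164, 160, 163, 162, 162, 153, 122, 105, 149, 192, 206, 211, 215, 216, 218, 220, 218, 217, 215, 216] [238, 238, 239, 239, 226, 172, 118, 109, 166, 227, 245, 248, 248, 248, 247, 248, 248, 247, 245, 241, 238, 229, 204, 172, 164, 162, 160, 163]
172 [109, 108, 106, 111, 108, 109, 109, 107, 108, 108, 105, 116, 130, 140, 142, 143, 147, 146, 150, 146, 144, 146] [235, 236, 234, 237, 237, 231, 199, 132, 133, 209, 229, 207, 164, 148, 146, 161, 200, 235, 242, 240, 239, 230, 193, 164, 156, 158, 157, 154]
190 [107, 108, 110, 109, 107, 107, 108, 110, 110, 107, 108, 106, 115, 131, 142, 144, 141, 144, 148, 147, 144, 143] [233, 234, 232, 233, 229, 196, 132, 102, 125, 206, 239, 247, 248, 248, 248, 248, 248, 247, 243, 238, 236, 229, 186, 155, 156, 153, 155, 155]
```

```bash
cat >> h.py <<'E'
TH=-0.027; C=np.array([617.,-3.5]); U=np.array([np.cos(TH),np.sin(TH)]); V=np.array([-np.sin(TH),np.cos(TH)]); YW=np.pi/2+TH
def slot(i,dx=0,dy=0): return C+(-28+dx)*U+(-22-44*i+dy)*V
def loc(p): d=np.array(p)[:2]-C; return np.round([d@U+52.5,d@V+146],1)   # plate-frame x,y
E
python3 -c "
from h import *
a=slot(0,-5,-8)
plan((*a,300,YW),(*a,249,YW))"
```

```text
now [540.6 -51.6 435.9] 1.503 6.0
[np.float64(0.0272), np.float64(0.0515), np.float64(0.1698), np.float64(-0.0065)]
[np.float64(0.0272), np.float64(0.0515), np.float64(0.2336), np.float64(-0.0065)]
```

Emit:
servo_tool --targets '[0.027, 0.051, 0.17, 0, 0, -0.0065, -1, 0.027, 0.051, 0.17, 0, 0, -0.0065, -1, 0.027, 0.051, 0.17, 0, 0, -0.0065, -1, 0.027, 0.051, 0.17, 0, 0, -0.0065, -1, 0.027, 0.051, 0.21, 0, 0, -0.0065, -1, 0.027, 0.051, 0.233, 0, 0, -0.0065, -1, 0.027, 0.051, 0.233, 0, 0, -0.0065, -1, 0.027, 0.051, 0.233, 0, 0, -0.0065, -1]'

```text
clock: 6.75
eef_pos: [583.2, -33.8, 251.9]
ee_rot: [0.001, 0.717, 0.697, 0.001]
force: [0.5, -0.0, -5.1]
grip_width: 0.594
finger_force: 30.0
```

Emit:
servo_tool --targets '[0, 0.002, 0.0, 0, 0, 0, -1, 0, 0.004, 0, 0, 0, 0, -1, 0, 0.005, 0, 0, 0, 0, -1, 0, 0.005, 0, 0, 0, 0, -1]'

```text
clock: 7.15
eef_pos: [586.1, -33.9, 250.6]
ee_rot: [-0.001, 0.717, 0.697, -0.001]
force: [-5.4, -0.6, -2.9]
grip_width: 0.588
finger_force: 30.0
```

Emit:
servo_tool --targets '[0, 0.001, 0.002, 0, 0, 0, -1, 0, 0.001, 0.004, 0, 0, 0, -1, 0, 0.001, 0.004, 0, 0, 0, -1]'

```text
clock: 7.45
eef_pos: [586.5, -33.7, 247.1]
ee_rot: [-0.002, 0.717, 0.697, -0.002]
force: [-7.7, 0.2, -1.8]
grip_width: 0.596
finger_force: 30.0
```

Emit:
servo_tool --targets '[0.004, 0, 0, 0, 0, 0, -1, 0.008, 0, 0, 0, 0, 0, -1, 0.008, 0, 0, 0, 0, 0, -1]'

```text
clock: 7.75
eef_pos: [586.7, -27.9, 247.1]
ee_rot: [-0.001, 0.717, 0.697, -0.003]
force: [-8.3, -3.3, -3.0]
grip_width: 0.593
finger_force: 30.0
```

Emit:
servo_tool --targets '[0.004, 0, 0.001, 0, 0, 0, -1, 0.006, 0, 0.001, 0, 0, 0, -1, 0.006, 0, 0.001, 0, 0, 0, -1]'

```text
clock: 8.05
eef_pos: [586.9, -24.0, 247.2]
ee_rot: [-0.0, 0.717, 0.697, -0.004]
force: [-12.2, -7.4, 3.4]
grip_width: 0.59
finger_force: 30.0
```

Emit:
servo_tool --targets '[0.003, 0, 0.0, 0, 0, 0, -1, 0.005, 0, 0.0, 0, 0, 0, -1, 0.005, 0, 0, 0, 0, 0, -1]'

```text
clock: 8.35
eef_pos: [587.1, -20.2, 247.2]
ee_rot: [-0.0, 0.716, 0.698, -0.004]
force: [-11.9, -8.1, 2.5]
grip_width: 0.593
finger_force: 30.0
```

Emit:
servo_tool --targets '[0.004, 0, 0.0, 0, 0, 0, -1, 0.008, 0, 0.0, 0, 0, 0, -1, 0.008, 0, 0, 0, 0, 0, -1]'

```text
clock: 8.65
eef_pos: [587.4, -16.9, 247.7]
ee_rot: [0.003, 0.716, 0.698, -0.008]
force: [-14.7, -26.5, 3.9]
grip_width: 0.591
finger_force: 30.0
```

Emit:
servo_tool --targets '[0, 0, 0, 0, 0, 0, 0.6, 0, 0, 0, 0, 0, 0, 0.6, 0, 0, -0.06, 0, 0, 0, 0.6, 0, 0, -0.12, 0, 0, 0, 1, 0, 0, -0.22, 0, 0, 0, 1, -0.05, -0.06, -0.27, 0, 0, 0, 1, -0.05, -0.06, -0.27, 0, 0, 0, 1, -0.05, -0.06, -0.27, 0, 0, 0, 1]'

```text
clock: 9.45
eef_pos: [538.4, -51.8, 470.5]
ee_rot: [0.007, 0.718, 0.696, 0.004]
force: [0.1, 0.8, 0.4]
grip_width: 1.002
finger_force: 0.0
```

Run:
```python
from h import *
s=manip.sense(); f=manip.grab_frame("wrist"); cv2.imwrite("pics/w3.png",f["color"][100:300,240:500,::-1].repeat(3,0).repeat(3,1))
print(s['eef_pos'],yaw(),s['clock'])
print(dots(f,slot(0),60,s)); print(dots(f,(636,180),60,s))
ft=manip.grab_frame("top"); print(dots(ft,slot(0),60)); print(dots(ft,(636,181),60))
```

```text
[538.41301138 -51.84116122 470.52128874] 1.54145967560296 9.45
((array([586.1, -23.1]), np.float64(-0.028), np.float64(22.0)), [(3162, array([145., 354.])), (3055, array([162., 354.]))])
(None, [(2789, array([  8., 387.]))])
(None, [(377, array([188., 340.])), (163, array([187., 336.]))])
((array([635.7, 183.9]), np.float64(-0.104), np.float64(21.5)), [(551, array([171., 272.])), (523, array([171., 279.]))])
```

View pics/w3.png

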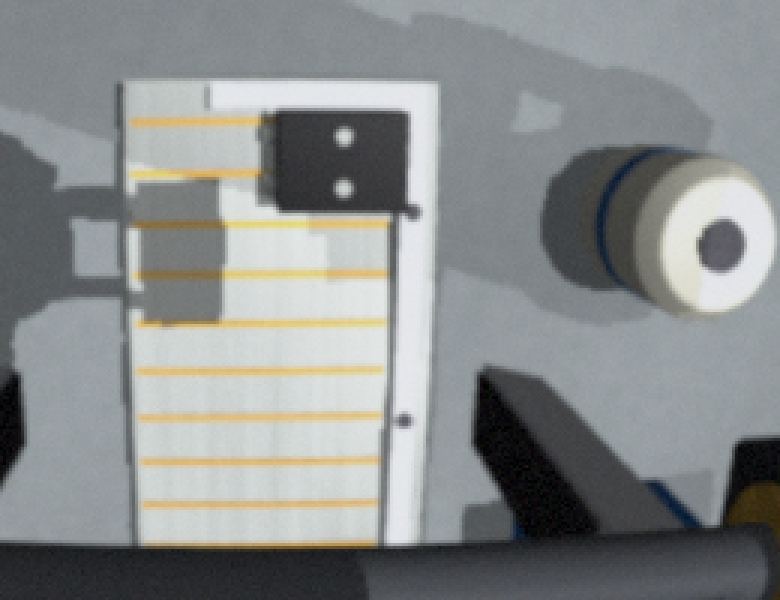

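```bash
cat >> h.py <<'E'
C=np.array([615.,-1.8])
def chain(*calls):
    s=manip.sense(); p,y=s["eef_pos"],yaw(); print("now",np.round(p,1),round(y,3),round(s["clock"],1))
    for c in calls:
        print("--"); 
        for t in c: print([float(v) for v in np.round(move(p,y,t[:3],t[3]),3)],'dist',round(float(np.linalg.norm(np.array(t[:3])-p))))
        p,y=np.array(c[-1][:3],float),c[-1][3]
def pick(x,y,th,z,i):
    w=np.pi/2+th; tz=216.5+z; a=slot(i,-6,-8)
    chain([(x,y,tz+60,w),(x,y,tz,w)],[(x,y,tz+60,w),(*a,310,YW),(*a,249,YW)])
E
python3 -c "
from h import *
pick(636.5,183.5,-.09,30,1)"
```

```text
now [538.9 -50.8 464.5] 1.542 9.6
--
[0.296, 0.114, 0.197, 0.01] dist 299
[0.296, 0.114, 0.272, 0.01] dist 335
--
[0.0, 0.0, -0.075, -0.0] dist 60
[-0.328, -0.042, -0.079, -0.01] dist 272
[-0.328, -0.042, -0.003, -0.01] dist 265
```

Emit:
servo_tool --targets '[0.296, 0.114, 0.197, 0, 0, 0.01, 1, 0.296, 0.114, 0.197, 0, 0, 0.01, 1, 0.296, 0.114, 0.197, 0, 0, 0.01, 1, 0.296, 0.114, 0.197, 0, 0, 0.01, 1, 0.296, 0.114, 0.197, 0, 0, 0.01, 1, 0.296, 0.114, 0.197, 0, 0, 0.01, 1, 0.296, 0.114, 0.197, 0, 0, 0.01, 1, 0.296, 0.114, 0.235, 0, 0, 0.01, 1, 0.296, 0.114, 0.272, 0, 0, 0.01, 1, 0.296, 0.114, 0.272, 0, 0, 0.01, 1]'

```text
clock: 10.55
eef_pos: [634.7, 183.2, 238.9]
ee_rot: [-0.003, 0.738, 0.674, -0.004]
force: [-0.4, 0.7, -0.7]
grip_width: 1.001
finger_force: 0.0
```

Emit:
servo_tool --targets '[0, 0, 0, 0, 0, 0, -1, 0, 0, 0, 0, 0, 0, -1, 0, 0, 0, 0, 0, 0, -1, 0, 0, 0, 0, 0, 0, -1, 0, 0, 0, 0, 0, 0, -1, 0, 0, 0, 0, 0, 0, -1]'

```text
clock: 11.15
eef_pos: [636.8, 183.2, 245.2]
ee_rot: [0.0, 0.739, 0.674, 0.0]
force: [-2.1, -0.3, 3.5]
grip_width: 0.596
finger_force: 30.0
```

```bash
python3 -c "
from h import *
s=manip.sense();p=s['eef_pos'];a=slot(1,-6,-8);chain([(p[0],p[1],p[2]+60,yaw()),(*a,310,YW),(*a,249,YW)])"
```

```text
now [636.8 183.2 245.2] 1.48 11.2
--
[0.0, 0.0, -0.075, -0.0] dist 60
[-0.328, -0.043, -0.081, -0.01] dist 272
[-0.328, -0.043, -0.005, -0.01] dist 265
```

Emit:
servo_tool --targets '[0, 0, -0.04, 0, 0, 0, -1, 0, 0, -0.075, 0, 0, 0, -1, -0.328, -0.043, -0.081, 0, 0, -0.01, -1, -0.328, -0.043, -0.081, 0, 0, -0.01, -1, -0.328, -0.043, -0.081, 0, 0, -0.01, -1, -0.328, -0.043, -0.081, 0, 0, -0.01, -1, -0.328, -0.043, -0.081, 0, 0, -0.01, -1, -0.328, -0.043, -0.081, 0, 0, -0.01, -1, -0.328, -0.043, -0.081, 0, 0, -0.01, -1, -0.328, -0.043, -0.05, 0, 0, -0.01, -1]'

```text
clock: 12.15
eef_pos: [580.0, -75.0, 287.1]
ee_rot: [0.003, 0.717, 0.697, 0.002]
force: [0.4, 0.0, -3.8]
grip_width: 0.589
finger_force: 30.0
```

Emit:
servo_tool --targets '[0, 0, 0.025, 0, 0, 0, -1, 0, 0, 0.04, 0, 0, 0, -1, 0, 0, 0.045, 0, 0, 0, -1, 0, 0, 0.049, 0, 0, 0, -1, 0, 0.004, 0.051, 0, 0, 0, -1, 0, 0.008, 0.051, 0, 0, 0, -1, 0, 0.01, 0.051, 0, 0, 0, -1, 0, 0.01, 0.051, 0, 0, 0, -1]'

```text
clock: 12.95
eef_pos: [585.9, -75.1, 245.3]
ee_rot: [-0.003, 0.716, 0.698, -0.003]
force: [-15.4, 0.7, 12.6]
grip_width: 0.591
finger_force: 29.9
```

Emit:
servo_tool --targets '[0.004, 0, -0.001, 0, 0, 0, -1, 0.008, 0, -0.001, 0, 0, 0, -1, 0.012, 0, -0.001, 0, 0, 0, -1, 0.016, 0, -0.001, 0, 0, 0, -1, 0.016, 0, -0.001, 0, 0, 0, -1]'

```text
clock: 13.45
eef_pos: [586.1, -64.9, 245.4]
ee_rot: [0.001, 0.716, 0.698, -0.006]
force: [-14.0, -16.1, 5.8]
grip_width: 0.593
finger_force: 29.9
```

Emit:
servo_tool --targets '[0.003, 0, 0, 0, 0, 0, -1, 0.006, 0, 0, 0, 0, 0, -1, 0.006, 0, 0, 0, 0, 0, -1]'

```text
clock: 13.75
eef_pos: [586.2, -62.6, 245.6]
ee_rot: [0.003, 0.716, 0.698, -0.008]
force: [-15.6, -28.3, 4.4]
grip_width: 0.591
finger_force: 30.0
```

Emit:
servo_tool --targets '[-0.001, 0, 0, 0, 0, 0, 0.6, -0.001, 0, 0, 0, 0, 0, 0.6, 0, 0, -0.06, 0, 0, 0, 0.6, 0, 0, -0.12, 0, 0, 0, 1, 0, 0, -0.2, 0, 0, 0, 1, 0, -0.06, -0.24, 0, 0, 0, 1, 0, -0.06, -0.24, 0, 0, 0, 1, 0, -0.06, -0.24, 0, 0, 0, 1]'

```text
clock: 14.55
eef_pos: [539.0, -55.7, 440.9]
ee_rot: [0.004, 0.717, 0.697, 0.002]
force: [0.4, 0.6, -0.2]
grip_width: 1.003
finger_force: 0.0
```

```bash
cat > look.py <<'E'
from h import *
import sys
i=int(sys.argv[1]); s=manip.sense(); f=manip.grab_frame("wrist"); ft=manip.grab_frame("top")
for k in range(i): d=dots(f,slot(k),60,s); print(k,d[0], d[0] and loc(d[0][0]))
for xy in ((636,181),(565.6,343.7),(423.8,289.9),(448.9,137.1)):
    print("w",dots(f,xy,30,s,40)[0],"t",dots(ft,xy,30,None,40)[0])
E
python3 look.py 2; python3 -c "
from h import *
pick(636.5,183.5,-.09,0,2)"
```

```text
0 (array([586., -23.]), np.float64(-0.025), np.float64(21.9)) [ 24.1 124. ]
1 (array([584.8, -67.2]), np.float64(-0.028), np.float64(22.0)) [24.1 79.8]
w None t (array([636.2, 181.3]), np.float64(-0.208), np.float64(22.0))
w None t (array([564.3, 344.1]), np.float64(0.147), np.float64(21.7))
w None t (array([422.3, 289.8]), np.float64(-1.161), np.float64(20.9))
w (array([448.8, 137.7]), np.float64(1.159), np.float64(22.0)) t (array([448., 137.]), np.float64(1.171), np.float64(22.1))
now [539.5 -55.9 436.9] 1.543 14.7
--
[0.303, 0.113, 0.2, 0.01] dist 304
[0.303, 0.113, 0.276, 0.01] dist 340
--
[0.0, 0.0, -0.075, -0.0] dist 60
[-0.383, -0.039, -0.117, -0.01] dist 322
[-0.383, -0.039, -0.041, -0.01] dist 310
```

```bash
python3 -c "
from h import *
chain([(636.5,150,330,1.45)])"
```

```text
now [539.5 -55.9 436.9] 1.543 14.7
--
[0.261, 0.114, 0.134, 0.015] dist 251
```

Emit:
servo_tool --targets '[0.261, 0.114, 0.134, 0, 0, 0.015, 1, 0.261, 0.114, 0.134, 0, 0, 0.015, 1, 0.261, 0.114, 0.134, 0, 0, 0.015, 1, 0.261, 0.114, 0.134, 0, 0, 0.015, 1, 0.261, 0.114, 0.134, 0, 0, 0.015, 1, 0.261, 0.114, 0.134, 0, 0, 0.015, 1, 0.261, 0.114, 0.134, 0, 0, 0.015, 1, 0.261, 0.114, 0.134, 0, 0, 0.015, 1]'

```text
clock: 15.45
eef_pos: [636.4, 149.4, 328.8]
ee_rot: [-0.0, 0.749, 0.662, -0.0]
force: [0.2, -0.2, 0.0]
grip_width: 0.998
finger_force: 0.0
```

```bash
python3 look.py 0; python3 -c "
from h import *
pick(637,181.5,-.12,0,2)"
```

```text
w (array([637.1, 181.4]), np.float64(-0.214), np.float64(20.8)) t (array([659.8, 167. ]), np.float64(-0.78), np.float64(30.7))
w (array([565.1, 343.6]), np.float64(0.19), np.float64(20.7)) t (array([564.3, 344.1]), np.float64(0.146), np.float64(21.7))
w (array([423.1, 290.3]), np.float64(-1.136), np.float64(22.0)) t None
w (array([448.2, 137.1]), np.float64(1.147), np.float64(21.7)) t None
now [636.4 148.8 330. ] 1.447 15.6
--
[0.041, -0.004, 0.067, -0.001] dist 63
[0.041, -0.004, 0.142, -0.001] dist 118
--
[0.0, 0.0, -0.075, -0.0] dist 60
[-0.382, -0.028, -0.117, -0.015] dist 320
[-0.382, -0.028, -0.041, -0.015] dist 308
```

Emit:
servo_tool --targets '[0.041, -0.004, 0.04, 0, 0, 0.014, 1, 0.041, -0.004, 0.067, 0, 0, 0.014, 1, 0.041, -0.004, 0.09, 0, 0, 0.014, 1, 0.041, -0.004, 0.11, 0, 0, 0.014, 1, 0.041, -0.004, 0.125, 0, 0, 0.014, 1, 0.041, -0.004, 0.136, 0, 0, 0.014, 1, 0.041, -0.004, 0.142, 0, 0, 0.014, 1, 0.041, -0.004, 0.142, 0, 0, 0.014, 1]'

```text
clock: 16.35
eef_pos: [637.0, 182.6, 215.2]
ee_rot: [-0.0, 0.778, 0.629, -0.0]
force: [-0.6, 0.8, 0.7]
grip_width: 0.997
finger_force: 0.0
```

Emit:
servo_tool --targets '[0, 0, 0, 0, 0, 0, -1, 0, 0, 0, 0, 0, 0, -1, 0, 0, 0, 0, 0, 0, -1, 0, 0, 0, 0, 0, 0, -1, 0, 0, 0, 0, 0, 0, -1, 0, 0, 0, 0, 0, 0, -1]'

```text
clock: 16.95
eef_pos: [637.1, 182.9, 215.8]
ee_rot: [0.0, 0.777, 0.629, 0.0]
force: [-0.3, -0.1, 1.0]
grip_width: 0.592
finger_force: 30.0
```

```bash
cat > place.py <<'E'
from h import *
import sys
i=int(sys.argv[1]); s=manip.sense();p=s['eef_pos'];a=slot(i,-6,-8); fl=p[2]+30
chain([(p[0],p[1],p[2]+60,yaw()),(*a,310,YW)],[(*a,fl+30,YW),(*a,fl+3,YW),(*slot(i,2,-8),fl-.8,YW)])
E
python3 place.py 2
```

```text
now [637.1 182.9 215.8] 1.36 16.9
--
[0.0, 0.0, -0.075, -0.0] dist 60
[-0.384, 0.006, -0.118, -0.029] dist 322
--
[0.0, 0.0, 0.043, -0.0] dist 34
[0.0, 0.0, 0.077, -0.0] dist 61
[-0.0, 0.01, 0.081, -0.0] dist 66
```

Emit:
servo_tool --targets '[0, 0, -0.04, 0, 0, 0, -1, 0, 0, -0.075, 0, 0, 0, -1, -0.384, 0.006, -0.118, 0, 0, -0.029, -1, -0.384, 0.006, -0.118, 0, 0, -0.029, -1, -0.384, 0.006, -0.118, 0, 0, -0.029, -1, -0.384, 0.006, -0.118, 0, 0, -0.029, -1, -0.384, 0.006, -0.118, 0, 0, -0.029, -1, -0.384, 0.006, -0.118, 0, 0, -0.029, -1, -0.384, 0.006, -0.118, 0, 0, -0.029, -1, -0.384, 0.006, -0.118, 0, 0, -0.029, -1]'

```text
clock: 17.95
eef_pos: [576.8, -120.0, 308.9]
ee_rot: [-0.001, 0.718, 0.696, -0.0]
force: [0.1, -0.1, -5.7]
grip_width: 0.591
finger_force: 30.0
```

Emit:
servo_tool --targets '[0, 0, 0.03, 0, 0, 0, -1, 0, 0, 0.05, 0, 0, 0, -1, 0, 0, 0.065, 0, 0, 0, -1, 0, 0, 0.073, 0, 0, 0, -1, 0, 0, 0.077, 0, 0, 0, -1, 0, 0.004, 0.08, 0, 0, 0, -1, 0, 0.008, 0.081, 0, 0, 0, -1, 0, 0.01, 0.081, 0, 0, 0, -1, 0, 0.01, 0.081, 0, 0, 0, -1]'

```text
clock: 18.85
eef_pos: [584.8, -118.8, 245.9]
ee_rot: [-0.003, 0.717, 0.697, -0.002]
force: [-12.5, 0.9, 4.5]
grip_width: 0.592
finger_force: 30.0
```

Emit:
servo_tool --targets '[0.004, 0, 0, 0, 0, 0, -1, 0.008, 0, 0, 0, 0, 0, -1, 0.012, 0, 0, 0, 0, 0, -1, 0.016, 0, 0, 0, 0, 0, -1, 0.019, 0, 0, 0, 0, 0, -1, 0.019, 0, 0, 0, 0, 0, -1]'

```text
clock: 19.45
eef_pos: [585.0, -106.7, 246.0]
ee_rot: [0.001, 0.717, 0.697, -0.006]
force: [-13.6, -15.5, 0.2]
grip_width: 0.596
finger_force: 30.0
```

Emit:
servo_tool --targets '[0.003, 0, 0, 0, 0, 0, -1, 0.006, 0, 0, 0, 0, 0, -1, 0.006, 0, 0, 0, 0, 0, -1]'

```text
clock: 19.75
eef_pos: [585.1, -104.2, 246.0]
ee_rot: [0.003, 0.716, 0.698, -0.008]
force: [-13.1, -29.0, -2.2]
grip_width: 0.589
finger_force: 30.0
```

Emit:
servo_tool --targets '[-0.001, 0, 0, 0, 0, 0, 0.6, -0.001, 0, 0, 0, 0, 0, 0.6, 0, 0, -0.06, 0, 0, 0, 0.6, 0, 0, -0.12, 0, 0, 0, 1, 0, 0, -0.2, 0, 0, 0, 1, 0, -0.06, -0.24, 0, 0, 0, 1, 0, -0.06, -0.24, 0, 0, 0, 1, 0, -0.06, -0.24, 0, 0, 0, 1]'

```text
clock: 20.55
eef_pos: [538.1, -97.1, 442.1]
ee_rot: [0.004, 0.717, 0.697, 0.002]
force: [0.6, -0.1, 0.6]
grip_width: 0.998
finger_force: 0.0
```

```bash
python3 look.py 3; python3 -c "
from h import *
pick(448.5,137.2,1.15,0,3)"
```

```text
0 (array([586. , -22.9]), np.float64(-0.029), np.float64(22.2)) [ 24.1 124.1]
1 (array([584.9, -66.9]), np.float64(-0.025), np.float64(22.1)) [24.2 80.1]
2 (array([ 583.6, -111.1]), np.float64(-0.026), np.float64(22.1)) [24.1 35.9]
w None t None
w None t (array([564.3, 344.1]), np.float64(0.146), np.float64(21.7))
w None t (array([422.3, 289.8]), np.float64(-1.159), np.float64(20.9))
w (array([448.7, 137.7]), np.float64(1.148), np.float64(22.1)) t (array([448.1, 137.2]), np.float64(1.156), np.float64(21.9))
now [538.5 -97.2 438. ] 1.543 20.6
--
[0.29, -0.121, 0.202, -0.188] dist 299
[0.29, -0.121, 0.277, -0.188] dist 335
--
[0.0, 0.0, -0.075, -0.0] dist 60
[-0.299, -0.277, -0.117, 0.187] dist 339
[-0.299, -0.277, -0.041, 0.187] dist 328
```

Emit:
servo_tool --targets '[0.29, -0.121, 0.18, 0, 0, -0.188, 1, 0.29, -0.121, 0.18, 0, 0, -0.188, 1, 0.29, -0.121, 0.18, 0, 0, -0.188, 1, 0.29, -0.121, 0.18, 0, 0, -0.188, 1, 0.29, -0.121, 0.18, 0, 0, -0.188, 1, 0.29, -0.121, 0.18, 0, 0, -0.188, 1, 0.29, -0.121, 0.18, 0, 0, -0.188, 1, 0.29, -0.121, 0.18, 0, 0, -0.188, 1, 0.29, -0.121, 0.18, 0, 0, -0.188, 1, 0.29, -0.121, 0.202, 0, 0, -0.188, 1]'

```text
clock: 21.65
eef_pos: [449.2, 137.5, 276.6]
ee_rot: [0.002, 0.209, 0.978, 0.001]
force: [0.3, -0.7, -0.8]
grip_width: 1.0
finger_force: 0.0
```

```bash
python3 look.py 0; python3 -c "
from h import *
pick(448.5,137.5,1.15,0,3)"
```

```text
w None t None
w (array([564.7, 344.3]), np.float64(0.074), np.float64(21.0)) t (array([564.3, 344.1]), np.float64(0.147), np.float64(21.7))
w (array([424.1, 290. ]), np.float64(-1.141), np.float64(22.0)) t (array([422.3, 289.8]), np.float64(-1.159), np.float64(20.9))
w None t (array([459.7, 109.3]), np.float64(-1.021), np.float64(23.6))
now [447.3 137.1 273.2] 2.721 21.8
--
[-0.001, 0.001, -0.004, 0.0] dist 4
[-0.001, 0.001, 0.071, 0.0] dist 57
--
[0.0, 0.0, -0.075, -0.0] dist 60
[-0.3, -0.277, -0.117, 0.187] dist 340
[-0.3, -0.277, -0.041, 0.187] dist 328
```

Emit:
servo_tool --targets '[0, 0.001, 0.03, 0, 0, 0, 1, 0, 0.001, 0.05, 0, 0, 0, 1, 0, 0.001, 0.064, 0, 0, 0, 1, 0, 0.001, 0.071, 0, 0, 0, 1, 0, 0.001, 0.071, 0, 0, 0, 1, 0, 0.001, 0.071, 0, 0, 0, -1, 0, 0.001, 0.071, 0, 0, 0, -1, 0, 0.001, 0.071, 0, 0, 0, -1, 0, 0.001, 0.071, 0, 0, 0, -1, 0, 0.001, 0.071, 0, 0, 0, -1]'

```text
clock: 22.75
eef_pos: [448.3, 137.9, 219.0]
ee_rot: [0.0, 0.207, 0.978, 0.0]
force: [-1.6, -0.5, -0.4]
grip_width: 0.61
finger_force: 0.0
```

```bash
python3 place.py 3
```

```text
now [448.3 137.9 219. ] 2.724 22.8
--
[0.0, 0.0, -0.075, -0.0] dist 60
[-0.299, -0.278, -0.114, 0.188] dist 339
--
[0.0, 0.0, 0.039, -0.0] dist 31
[0.0, 0.0, 0.072, -0.0] dist 58
[0.0, 0.01, 0.077, -0.0] dist 62
```

Emit:
servo_tool --targets '[0, 0, 0.004, 0, 0, 0, 0.5, 0, 0, 0.004, 0, 0, 0, 0.5, 0, 0, 0.004, 0, 0, 0, -1, 0, 0, 0.004, 0, 0, 0, -1, 0, 0, 0.004, 0, 0, 0, -1, 0, 0, 0.004, 0, 0, 0, -1]'

```text
clock: 23.35
eef_pos: [448.2, 137.9, 215.5]
ee_rot: [0.0, 0.207, 0.978, 0.0]
force: [0.5, 0.9, -0.7]
grip_width: 0.595
finger_force: 30.0
```

```bash
python3 place.py 3
```

```text
now [448.2 137.9 215.5] 2.724 23.4
--
[0.0, 0.0, -0.075, -0.0] dist 60
[-0.299, -0.278, -0.118, 0.188] dist 340
--
[0.0, 0.0, 0.043, -0.0] dist 34
[0.0, 0.0, 0.077, -0.0] dist 61
[0.0, 0.01, 0.082, -0.0] dist 66
```

Emit:
servo_tool --targets '[0, 0, -0.075, 0, 0, 0, -1, -0.299, -0.278, -0.118, 0, 0, 0.188, -1, -0.299, -0.278, -0.118, 0, 0, 0.188, -1, -0.299, -0.278, -0.118, 0, 0, 0.188, -1, -0.299, -0.278, -0.118, 0, 0, 0.188, -1, -0.299, -0.278, -0.118, 0, 0, 0.188, -1, -0.299, -0.278, -0.118, 0, 0, 0.188, -1, -0.299, -0.278, -0.118, 0, 0, 0.188, -1, -0.299, -0.278, -0.118, 0, 0, 0.188, -1, -0.299, -0.278, -0.118, 0, 0, 0.188, -1]'

```text
clock: 24.35
eef_pos: [576.1, -163.2, 308.3]
ee_rot: [-0.002, 0.718, 0.697, -0.0]
force: [0.0, 1.4, -5.9]
grip_width: 0.593
finger_force: 30.0
```

```bash
python3 -c "
from h import *
a=slot(3,-6,-8);chain([(*a,310,YW),(*a,248.5,YW),(*slot(3,2,-8),244.7,YW)])"
```

```text
now [ 576.1 -163.2  308.3] 1.541 24.4
--
[0.0, 0.001, -0.002, -0.0] dist 2
[0.0, 0.001, 0.075, -0.0] dist 60
[0.0, 0.011, 0.08, -0.0] dist 64
```

Emit:
servo_tool --targets '[0, 0.001, 0.03, 0, 0, 0, -1, 0, 0.001, 0.05, 0, 0, 0, -1, 0, 0.001, 0.065, 0, 0, 0, -1, 0, 0.001, 0.072, 0, 0, 0, -1, 0, 0.001, 0.076, 0, 0, 0, -1, 0, 0.005, 0.08, 0, 0, 0, -1, 0, 0.009, 0.081, 0, 0, 0, -1, 0, 0.011, 0.081, 0, 0, 0, -1, 0, 0.011, 0.081, 0, 0, 0, -1]'

```text
clock: 25.25
eef_pos: [584.2, -162.8, 245.8]
ee_rot: [-0.004, 0.716, 0.698, -0.003]
force: [-15.5, 0.8, 6.1]
grip_width: 0.591
finger_force: 30.0
```

Emit:
servo_tool --targets '[0.004, 0, 0, 0, 0, 0, -1, 0.008, 0, 0, 0, 0, 0, -1, 0.012, 0, 0, 0, 0, 0, -1, 0.016, 0, 0, 0, 0, 0, -1, 0.019, 0, 0, 0, 0, 0, -1, 0.019, 0, 0, 0, 0, 0, -1]'

```text
clock: 25.85
eef_pos: [584.3, -151.3, 245.9]
ee_rot: [0.001, 0.716, 0.698, -0.007]
force: [-15.7, -19.9, -0.6]
grip_width: 0.593
finger_force: 30.0
```

Emit:
servo_tool --targets '[0.003, 0, 0, 0, 0, 0, -1, 0.006, 0, 0, 0, 0, 0, -1, 0.006, 0, 0, 0, 0, 0, -1]'

```text
clock: 26.15
eef_pos: [584.3, -148.7, 246.0]
ee_rot: [0.003, 0.716, 0.699, -0.009]
force: [-17.4, -31.3, -2.6]
grip_width: 0.592
finger_force: 30.0
```

Emit:
servo_tool --targets '[-0.001, 0, 0, 0, 0, 0, 0.6, -0.001, 0, 0, 0, 0, 0, 0.6, 0, 0, -0.06, 0, 0, 0, 0.6, 0, 0, -0.12, 0, 0, 0, 1, 0, 0, -0.2, 0, 0, 0, 1, 0, -0.06, -0.24, 0, 0, 0, 1, 0, -0.06, -0.24, 0, 0, 0, 1, 0, -0.06, -0.24, 0, 0, 0, 1]'

```text
clock: 26.95
eef_pos: [538.0, -141.1, 442.3]
ee_rot: [0.005, 0.717, 0.697, 0.002]
force: [0.9, 0.8, -0.2]
grip_width: 0.999
finger_force: 0.0
```

```bash
python3 look.py 4; python3 -c "
from h import *
pick(424,290,-1.14,0,4)"
```

```text
0 (array([586. , -22.7]), np.float64(-0.031), np.float64(21.8)) [ 24.1 124.3]
1 (array([584.9, -66.8]), np.float64(-0.023), np.float64(22.0)) [24.2 80.2]
2 (array([ 583.6, -110.9]), np.float64(-0.034), np.float64(22.1)) [24.1 36.1]
3 (array([ 582.5, -155.1]), np.float64(-0.02), np.float64(22.0)) [24.2 -8.1]
w None t None
w None t (array([564.3, 344.1]), np.float64(0.148), np.float64(21.7))
w None t (array([422.3, 289.8]), np.float64(-1.159), np.float64(20.9))
w None t None
now [ 538.4 -141.1  438. ] 1.543 27.1
--
[0.535, -0.158, 0.202, 0.177] dist 474
[0.535, -0.158, 0.277, 0.177] dist 498
--
[0.0, 0.0, -0.075, -0.0] dist 60
[-0.087, 0.643, -0.117, -0.177] dist 528
[-0.087, 0.643, -0.041, -0.177] dist 520
```

Emit:
servo_tool --targets '[0.535, -0.158, 0.18, 0, 0, 0.177, 1, 0.535, -0.158, 0.18, 0, 0, 0.177, 1, 0.535, -0.158, 0.18, 0, 0, 0.177, 1, 0.535, -0.158, 0.18, 0, 0, 0.177, 1, 0.535, -0.158, 0.18, 0, 0, 0.177, 1, 0.535, -0.158, 0.18, 0, 0, 0.177, 1, 0.535, -0.158, 0.18, 0, 0, 0.177, 1, 0.535, -0.158, 0.18, 0, 0, 0.177, 1, 0.535, -0.158, 0.18, 0, 0, 0.177, 1, 0.535, -0.158, 0.18, 0, 0, 0.177, 1]'

```text
clock: 28.05
eef_pos: [422.8, 292.4, 291.1]
ee_rot: [0.0, 0.977, 0.214, -0.001]
force: [0.4, 0.0, -0.0]
grip_width: 1.003
finger_force: 0.0
```

Emit:
servo_tool --targets '[0, 0, 0, 0, 0, 0, 1]'

```text
clock: 28.15
eef_pos: [421.4, 293.7, 289.5]
ee_rot: [0.0, 0.976, 0.217, -0.003]
force: [-0.4, -0.3, -0.1]
grip_width: 0.997
finger_force: 0.0
```

```bash
python3 look.py 0; python3 -c "
from h import *
pick(424,290,-1.14,0,4)"
```

```text
w None t None
w (array([565.9, 343.7]), np.float64(0.158), np.float64(22.1)) t (array([564.3, 344.1]), np.float64(0.147), np.float64(21.7))
w (array([423.7, 289.6]), np.float64(-1.14), np.float64(22.1)) t (array([440.7, 295.8]), np.float64(-1.366), np.float64(16.3))
w None t None
now [423.3 291.1 291.5] 0.433 28.2
--
[0.0, 0.002, 0.019, 0.0] dist 15
[0.0, 0.002, 0.094, 0.0] dist 75
--
[0.0, 0.0, -0.075, -0.0] dist 60
[-0.087, 0.643, -0.117, -0.177] dist 528
[-0.087, 0.643, -0.041, -0.177] dist 520
```

Emit:
servo_tool --targets '[0, 0.002, 0.04, 0, 0, 0, 1, 0, 0.002, 0.065, 0, 0, 0, 1, 0, 0.002, 0.083, 0, 0, 0, 1, 0, 0.002, 0.092, 0, 0, 0, 1, 0, 0.002, 0.095, 0, 0, 0, 1, 0, 0.002, 0.095, 0, 0, 0, 1, 0, 0.002, 0.095, 0, 0, 0, 1]'

```text
clock: 28.95
eef_pos: [425.0, 288.7, 218.1]
ee_rot: [-0.0, 0.977, 0.213, 0.001]
force: [-0.0, -0.4, 0.5]
grip_width: 0.999
finger_force: 0.0
```

Emit:
servo_tool --targets '[0, 0, 0, 0, 0, 0, -1, 0, 0, 0, 0, 0, 0, -1, 0, 0, 0, 0, 0, 0, -1, 0, 0, 0, 0, 0, 0, -1, 0, 0, 0, 0, 0, 0, -1, 0, 0, 0, 0, 0, 0, -1]'

```text
clock: 29.55
eef_pos: [424.3, 288.8, 217.2]
ee_rot: [-0.0, 0.977, 0.213, -0.0]
force: [-0.7, 1.4, 1.0]
grip_width: 0.591
finger_force: 30.0
```

```bash
python3 place.py 4
```

```text
now [424.3 288.8 217.2] 0.43 29.6
--
[0.0, 0.0, -0.075, -0.0] dist 60
[-0.087, 0.642, -0.116, -0.177] dist 526
--
[0.0, 0.0, 0.041, -0.0] dist 33
[0.0, 0.0, 0.075, -0.0] dist 60
[0.0, 0.01, 0.08, -0.0] dist 64
```

Emit:
servo_tool --targets '[0, 0, -0.06, 0, 0, 0, -1, -0.087, 0.642, -0.116, 0, 0, -0.177, -1, -0.087, 0.642, -0.116, 0, 0, -0.177, -1, -0.087, 0.642, -0.116, 0, 0, -0.177, -1, -0.087, 0.642, -0.116, 0, 0, -0.177, -1, -0.087, 0.642, -0.116, 0, 0, -0.177, -1, -0.087, 0.642, -0.116, 0, 0, -0.177, -1, -0.087, 0.642, -0.116, 0, 0, -0.177, -1, -0.087, 0.642, -0.116, 0, 0, -0.177, -1, -0.087, 0.642, -0.116, 0, 0, -0.177, -1]'

```text
clock: 30.55
eef_pos: [542.8, -101.0, 298.8]
ee_rot: [-0.001, 0.716, 0.698, -0.001]
force: [1.0, -0.2, -5.8]
grip_width: 0.593
finger_force: 30.0
```

Emit:
servo_tool --targets '[0, 0, 0, 0, 0, 0, -1, 0, 0, 0, 0, 0, 0, -1]'

```text
clock: 30.75
eef_pos: [542.9, -100.4, 298.9]
ee_rot: [-0.001, 0.718, 0.696, -0.001]
force: [-0.8, 0.3, -6.3]
grip_width: 0.592
finger_force: 30.0
```

```bash
python3 -c "
from h import *
a=slot(4,-6,-8);chain([(*a,310,YW),(*a,250,YW),(*slot(4,2,-8),246.4,YW)])"
```

```text
now [ 542.9 -100.4  298.9] 1.54 30.8
--
[-0.132, 0.045, -0.014, -0.001] dist 112
[-0.132, 0.045, 0.061, -0.001] dist 122
[-0.132, 0.055, 0.066, -0.001] dist 126
```

Emit:
servo_tool --targets '[-0.132, 0.045, -0.014, 0, 0, -0.0005, -1, -0.132, 0.045, -0.014, 0, 0, -0.0005, -1, -0.132, 0.045, -0.0, 0, 0, -0.0005, -1, -0.132, 0.045, 0.03, 0, 0, -0.0005, -1, -0.132, 0.045, 0.05, 0, 0, -0.0005, -1, -0.132, 0.045, 0.058, 0, 0, -0.0005, -1, -0.132, 0.047, 0.062, 0, 0, -0.0005, -1, -0.132, 0.051, 0.066, 0, 0, -0.0005, -1, -0.132, 0.055, 0.066, 0, 0, -0.0005, -1, -0.132, 0.055, 0.066, 0, 0, -0.0005, -1]'

```text
clock: 31.75
eef_pos: [583.0, -205.9, 247.5]
ee_rot: [-0.004, 0.716, 0.699, -0.003]
force: [-15.3, 0.4, 2.8]
grip_width: 0.592
finger_force: 30.0
```

Emit:
servo_tool --targets '[0.004, 0, 0, 0, 0, 0, -1, 0.008, 0, 0, 0, 0, 0, -1, 0.012, 0, 0, 0, 0, 0, -1, 0.016, 0, 0, 0, 0, 0, -1, 0.019, 0, 0, 0, 0, 0, -1, 0.019, 0, 0, 0, 0, 0, -1]'

```text
clock: 32.35
eef_pos: [582.9, -194.9, 247.7]
ee_rot: [0.001, 0.715, 0.699, -0.007]
force: [-14.3, -21.3, -6.0]
grip_width: 0.59
finger_force: 30.0
```

Emit:
servo_tool --targets '[0.003, 0, 0.001, 0, 0, 0, -1, 0.006, 0, 0.001, 0, 0, 0, -1, 0.006, 0, 0.001, 0, 0, 0, -1]'

```text
clock: 32.65
eef_pos: [583.0, -192.1, 247.7]
ee_rot: [0.003, 0.715, 0.7, -0.009]
force: [-17.7, -30.4, -4.5]
grip_width: 0.59
finger_force: 30.0
```

Emit:
servo_tool --targets '[-0.001, 0, 0, 0, 0, 0, 0.6, -0.001, 0, 0, 0, 0, 0, 0.6, 0, 0, -0.06, 0, 0, 0, 0.6, 0, 0, -0.12, 0, 0, 0, 1, 0, 0, -0.2, 0, 0, 0, 1, 0, -0.06, -0.24, 0, 0, 0, 1, 0, -0.06, -0.24, 0, 0, 0, 1, 0, -0.06, -0.24, 0, 0, 0, 1]'

```text
clock: 33.45
eef_pos: [536.9, -184.7, 444.0]
ee_rot: [0.005, 0.716, 0.698, 0.002]
force: [0.8, 0.0, 0.3]
grip_width: 0.998
finger_force: 0.0
```

```bash
python3 look.py 5; python3 -c "
from h import *
chain([(560,180,380,1.57+.16)],[(565,343.8,277,1.57+.16)])"
```

```text
0 (array([586.1, -22.6]), np.float64(-0.024), np.float64(22.0)) [ 24.2 124.4]
1 (array([584.8, -66.6]), np.float64(-0.036), np.float64(22.1)) [24.1 80.4]
2 (array([ 583.2, -110.4]), np.float64(0.017), np.float64(23.1)) [23.6 36.6]
3 (array([ 582.4, -154.9]), np.float64(-0.032), np.float64(22.1)) [24.  -7.9]
4 (array([ 581.2, -199.1]), np.float64(-0.033), np.float64(22.0)) [ 24.  -52.1]
w None t None
w None t (array([564.3, 344.1]), np.float64(0.146), np.float64(21.7))
w None t None
w None t None
now [ 537.3 -184.8  439.7] 1.546 33.5
--
[0.456, 0.017, 0.075, -0.029] dist 370
--
[0.201, 0.039, 0.129, -0.0] dist 194
```

Emit:
servo_tool --targets '[0.456, 0.017, 0.075, 0, 0, -0.029, 1, 0.456, 0.017, 0.075, 0, 0, -0.029, 1, 0.456, 0.017, 0.075, 0, 0, -0.029, 1, 0.456, 0.017, 0.075, 0, 0, -0.029, 1, 0.456, 0.017, 0.075, 0, 0, -0.029, 1, 0.456, 0.017, 0.075, 0, 0, -0.029, 1, 0.456, 0.017, 0.075, 0, 0, -0.029, 1, 0.456, 0.017, 0.075, 0, 0, -0.029, 1, 0.456, 0.017, 0.075, 0, 0, -0.029, 1]'

```text
clock: 34.45
eef_pos: [559.4, 182.2, 376.2]
ee_rot: [-0.001, 0.648, 0.762, -0.001]
force: [0.0, -0.4, -0.2]
grip_width: 0.998
finger_force: 0.0
```

Emit:
servo_tool --targets '[0.1, 0.02, 0.06, 0, 0, 0, 1, 0.201, 0.039, 0.129, 0, 0, 0, 1, 0.201, 0.039, 0.129, 0, 0, 0, 1, 0.201, 0.039, 0.129, 0, 0, 0, 1, 0.201, 0.039, 0.129, 0, 0, 0, 1, 0.201, 0.039, 0.129, 0, 0, 0, 1]'

```text
clock: 35.05
eef_pos: [565.4, 342.7, 273.9]
ee_rot: [-0.0, 0.649, 0.761, -0.001]
force: [-0.8, 0.0, -0.3]
grip_width: 1.0
finger_force: 0.0
```

```bash
python3 look.py 0; python3 -c "
from h import *
pick(565.2,343.8,.16,0,5)"
```

```text
w (array([626.4, 190.6]), np.float64(-0.679), np.float64(21.6)) t None
w (array([565.6, 343.1]), np.float64(0.159), np.float64(21.3)) t None
w (array([438.9, 277.5]), np.float64(0.411), np.float64(21.2)) t (array([428.2, 271.8]), np.float64(-1.103), np.float64(27.2))
w (array([479.5, 174.9]), np.float64(0.351), np.float64(22.2)) t None
now [566.2 341.8 276.2] 1.726 35.1
--
[0.003, -0.001, -0.0, -0.001] dist 2
[0.003, -0.001, 0.075, -0.001] dist 60
--
[0.0, 0.0, -0.075, -0.0] dist 60
[-0.736, -0.107, -0.117, 0.03] dist 602
[-0.736, -0.107, -0.041, 0.03] dist 596
```

Emit:
servo_tool --targets '[0.002, -0.001, 0.03, 0, 0, 0, 1, 0.002, -0.001, 0.052, 0, 0, 0, 1, 0.002, -0.001, 0.066, 0, 0, 0, 1, 0.002, -0.001, 0.074, 0, 0, 0, 1, 0.002, -0.001, 0.075, 0, 0, 0, 1, 0.002, -0.001, 0.075, 0, 0, 0, 1, 0.002, -0.001, 0.075, 0, 0, 0, 1]'

```text
clock: 35.85
eef_pos: [564.7, 344.5, 216.4]
ee_rot: [0.0, 0.649, 0.76, 0.001]
force: [0.0, 0.3, 0.2]
grip_width: 0.998
finger_force: 0.0
```

Emit:
servo_tool --targets '[0, 0, 0, 0, 0, 0, -1, 0, 0, 0, 0, 0, 0, -1, 0, 0, 0, 0, 0, 0, -1, 0, 0, 0, 0, 0, 0, -1, 0, 0, 0, 0, 0, 0, -1, 0, 0, 0, 0, 0, 0, -1]'

```text
clock: 36.45
eef_pos: [564.4, 344.4, 215.5]
ee_rot: [0.0, 0.649, 0.76, 0.0]
force: [2.1, -0.4, 0.9]
grip_width: 0.592
finger_force: 30.0
```

```bash
python3 place.py 5
```

```text
now [564.4 344.4 215.5] 1.728 36.5
--
[0.0, 0.0, -0.075, -0.0] dist 60
[-0.737, -0.104, -0.118, 0.029] dist 603
--
[0.0, 0.0, 0.043, -0.0] dist 34
[0.0, 0.0, 0.077, -0.0] dist 61
[0.0, 0.01, 0.082, -0.0] dist 66
```

Emit:
servo_tool --targets '[0, 0, -0.06, 0, 0, 0, -1, -0.737, -0.104, -0.118, 0, 0, 0.029, -1, -0.737, -0.104, -0.118, 0, 0, 0.029, -1, -0.737, -0.104, -0.118, 0, 0, 0.029, -1, -0.737, -0.104, -0.118, 0, 0, 0.029, -1, -0.737, -0.104, -0.118, 0, 0, 0.029, -1, -0.737, -0.104, -0.118, 0, 0, 0.029, -1, -0.737, -0.104, -0.118, 0, 0, 0.029, -1, -0.737, -0.104, -0.118, 0, 0, 0.029, -1, -0.737, -0.104, -0.118, 0, 0, 0.029, -1]'

```text
clock: 37.45
eef_pos: [570.8, -105.9, 297.1]
ee_rot: [-0.001, 0.716, 0.698, -0.001]
force: [0.7, 0.6, -5.5]
grip_width: 0.592
finger_force: 30.0
```

Emit:
servo_tool --targets '[0, 0, 0, 0, 0, 0, -1, 0, 0, 0, 0, 0, 0, -1]'

```text
clock: 37.65
eef_pos: [571.2, -105.2, 297.2]
ee_rot: [-0.001, 0.717, 0.697, -0.0]
force: [0.5, 0.1, -5.3]
grip_width: 0.595
finger_force: 30.0
```

```bash
python3 -c "
from h import *
a=slot(5,-6,-8);chain([(*a,310,YW),(*a,248.5,YW),(*slot(5,2,-8),244.7,YW)])"
```

```text
now [ 571.2 -105.2  297.2] 1.543 37.6
--
[-0.182, 0.009, -0.016, -0.0] dist 146
[-0.182, 0.009, 0.061, -0.0] dist 154
[-0.182, 0.019, 0.066, -0.0] dist 155
```

Emit:
servo_tool --targets '[-0.182, 0.009, -0.016, 0, 0, 0, -1, -0.182, 0.009, -0.016, 0, 0, 0, -1, -0.182, 0.009, -0.016, 0, 0, 0, -1, -0.182, 0.009, 0.02, 0, 0, 0, -1, -0.182, 0.009, 0.045, 0, 0, 0, -1, -0.182, 0.009, 0.058, 0, 0, 0, -1, -0.182, 0.011, 0.062, 0, 0, 0, -1, -0.182, 0.015, 0.066, 0, 0, 0, -1, -0.182, 0.019, 0.066, 0, 0, 0, -1, -0.182, 0.019, 0.066, 0, 0, 0, -1]'

```text
clock: 38.65
eef_pos: [582.0, -249.4, 245.7]
ee_rot: [-0.005, 0.715, 0.699, -0.003]
force: [-14.2, 2.0, 2.3]
grip_width: 0.592
finger_force: 30.0
```

Emit:
servo_tool --targets '[0.004, 0, 0, 0, 0, 0, -1, 0.008, 0, 0, 0, 0, 0, -1, 0.012, 0, 0, 0, 0, 0, -1, 0.016, 0, 0, 0, 0, 0, -1, 0.019, 0, 0, 0, 0, 0, -1, 0.019, 0, 0, 0, 0, 0, -1]'

```text
clock: 39.25
eef_pos: [581.8, -238.8, 246.0]
ee_rot: [0.001, 0.715, 0.7, -0.008]
force: [-15.8, -22.0, -8.0]
grip_width: 0.594
finger_force: 29.9
```

Emit:
servo_tool --targets '[0.003, 0, 0.0, 0, 0, 0, -1, 0.006, 0, 0.0, 0, 0, 0, -1, 0.006, 0, 0.0, 0, 0, 0, -1]'

```text
clock: 39.55
eef_pos: [581.8, -236.0, 246.4]
ee_rot: [0.003, 0.715, 0.7, -0.009]
force: [-16.1, -30.7, -9.5]
grip_width: 0.591
finger_force: 30.0
```

Emit:
servo_tool --targets '[-0.001, 0, 0, 0, 0, 0, 0.6, -0.001, 0, 0, 0, 0, 0, 0.6, 0, 0, -0.06, 0, 0, 0, 0.6, 0, 0, -0.12, 0, 0, 0, 1, 0, 0, -0.2, 0, 0, 0, 1, -0.15, -0.1, -0.24, 0, 0, 0, 1, -0.15, -0.1, -0.24, 0, 0, 0, 1, -0.15, -0.1, -0.24, 0, 0, 0, 1, -0.15, -0.1, -0.24, 0, 0, 0, -1, -0.15, -0.1, -0.24, 0, 0, 0, -1]'

```text
clock: 40.55
eef_pos: [501.1, -348.3, 440.3]
ee_rot: [0.002, 0.716, 0.698, 0.0]
force: [0.3, 0.4, -0.3]
grip_width: 0.866
finger_force: 0.0
```

```bash
python3 look.py 6
python3 - <<'E'
from h import *
s=manip.sense(); f=manip.grab_frame("wrist"); cv2.imwrite("pics/w4.png",f["color"][:,:,::-1])
fs=manip.grab_frame("scene"); ft=manip.grab_frame("top")
cv2.imwrite("pics/s4.png",cv2.resize(fs["color"][180:300,120:340,::-1],None,fx=3.6,fy=3.6,interpolation=2))
print(s["eef_pos"])
print("wrist",[(r["pixel"],r["conf"]) for r in manip.pinpoint("wrist","switch_tip")][:2])
R2=[]
for n,ff in (("scene",fs),("top",ft)):
    for r in manip.pinpoint(n,"switch_tip")[:2]: o,d=ray(ff,r["pixel"]); print(n,r["pixel"],r["conf"]); R2.append((o,d/np.linalg.norm(d)))
E
```

```text
0 None None
1 None None
2 None None
3 (array([ 582.7, -154.5]), np.float64(-0.024), np.float64(21.8)) [24.3 -7.5]
4 (array([ 581.4, -198.6]), np.float64(-0.022), np.float64(22.2)) [ 24.2 -51.6]
5 None None
w None t None
w None t None
w None t None
w None t None
[ 501.71707696 -346.97819422  438.25571235]
wrist [([190.9, 328.9], 0.73)]
scene [235.7, 152.3] 0.52
top [213.3, 459.3] 0.53
```

View pics/s4.png

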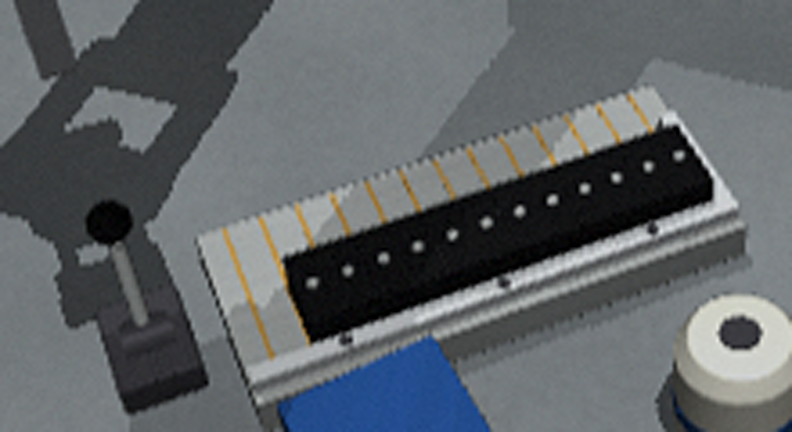

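View pics/w4.png

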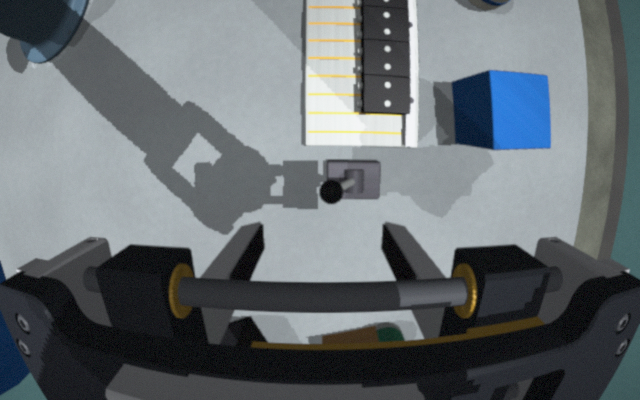

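Run:
```python
from h import *
s=manip.sense(); f=manip.grab_frame("wrist")
o,d=ray(f,[190.9,328.9],s); n=np.r_[V,0]; p0=np.r_[C-62.5*U-351*V,22]
t=((p0-o)@n)/(d@n); b=o+t*d; print("pivot",p0,"ball",b,"local",loc(b),"r",np.linalg.norm(b-p0))
g=f["color"].mean(2)
for q in ((85,388),(104,388)):
    w=g[q[0]-4:q[0]+5,q[1]-4:q[1]+5]; w=np.clip(w-90,0,None); yy,xx=np.mgrid[q[0]-4:q[0]+5,q[1]-4:q[1]+5]; print(loc(at(f,[(yy*w).sum()/w.sum(),(xx*w).sum()/w.sum()],60,s)))
```

```text
pivot [ 543.04693128 -350.9847733    22.        ] ball [ 508.46202098 -350.05075374   91.19273619] local [ -44.6 -205. ] r 77.3603461387277
[ 24.3 -84.8]
[  24.2 -106.9]
```

Run:
```python
from h import *
L=lambda x,y: C+(x-52.5)*U+(y-146)*V
chain([(*L(-100,-205),330,YW),(*L(-100,-205),275,YW)],[(*L(-72,-205),275,YW),(*L(-5,-205),275,YW),(*L(5,-205),275,YW)])
```

```text
now [ 501.3 -347.5  437.3] 1.547 41.0
--
[-0.003, -0.06, 0.134, 0.0] dist 118
[-0.003, -0.06, 0.203, 0.0] dist 169
--
[-0.0, 0.035, 0.0, -0.0] dist 28
[-0.0, 0.119, 0.0, -0.0] dist 95
[0.0, 0.131, 0.0, -0.0] dist 105
```

Emit:
servo_tool --targets '[-0.003, -0.06, 0.02, 0, 0, 0, -1, -0.003, -0.06, 0.07, 0, 0, 0, -1, -0.003, -0.06, 0.134, 0, 0, 0, -1, -0.003, -0.06, 0.17, 0, 0, 0, -1, -0.003, -0.06, 0.195, 0, 0, 0, -1, -0.003, -0.06, 0.203, 0, 0, 0, -1, -0.003, -0.06, 0.203, 0, 0, 0, -1, -0.003, -0.06, 0.203, 0, 0, 0, -1]'

```text
clock: 41.8
eef_pos: [453.4, -349.7, 276.6]
ee_rot: [0.001, 0.716, 0.698, -0.0]
force: [0.5, -0.1, 0.3]
grip_width: 0.007
finger_force: 0.0
```

Emit:
servo_tool --targets '[0, 0.018, 0, 0, 0, 0, -1, 0, 0.035, 0, 0, 0, 0, -1, 0, 0.05, 0, 0, 0, 0, -1, 0, 0.065, 0, 0, 0, 0, -1, 0, 0.08, 0, 0, 0, 0, -1, 0, 0.095, 0, 0, 0, 0, -1, 0, 0.108, 0, 0, 0, 0, -1, 0, 0.116, 0, 0, 0, 0, -1, 0, 0.119, 0, 0, 0, 0, -1, 0, 0.119, 0, 0, 0, 0, -1]'

```text
clock: 42.8
eef_pos: [548.3, -351.6, 275.1]
ee_rot: [-0.0, 0.716, 0.698, 0.0]
force: [0.2, 1.3, -0.1]
grip_width: 0.004
finger_force: 0.0
```

Emit:
servo_tool --targets '[0, 0.004, 0, 0, 0, 0, -1, 0, 0.007, 0, 0, 0, 0, -1, 0, 0.01, 0, 0, 0, 0, -1, 0, 0.01, 0, 0, 0, 0, -1]'

```text
clock: 43.2
eef_pos: [555.8, -351.9, 275.1]
ee_rot: [-0.001, 0.716, 0.698, -0.0]
force: [-3.3, -0.6, 0.9]
grip_width: 0.002
finger_force: 1.6
```

Run:
```python
from h import *
fs=manip.grab_frame("scene")
cv2.imwrite("pics/s5.png",cv2.resize(fs["color"][150:310,90:350,::-1],None,fx=3,fy=3,interpolation=2))
```

```text
(no output)
```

View pics/s5.png

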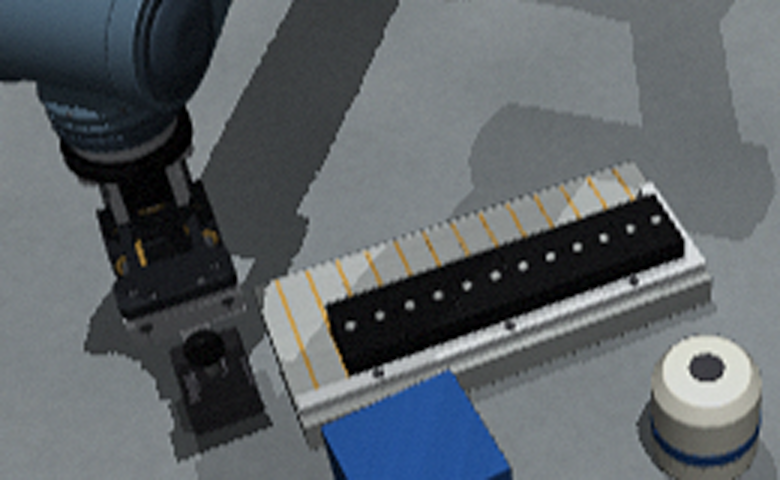

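The scene shows the ball near (205,348) in the crop, well over towards +x, and the row intact. I'll push on to the hard stop.

Emit:
servo_tool --targets '[0, 0.003, 0, 0, 0, 0, -1, 0, 0.006, 0, 0, 0, 0, -1, 0, 0.006, 0, 0, 0, 0, -1]'

```text
clock: 43.55
eef_pos: [558.5, -352.4, 274.9]
ee_rot: [-0.005, 0.716, 0.698, -0.004]
force: [-20.7, 1.0, 10.3]
grip_width: 0.009
finger_force: 10.1
```

Hard stop reached at 21 N. I'll back off, rise clear and check.

Emit:
servo_tool --targets '[0, -0.03, 0, 0, 0, 0, -1, 0, -0.08, 0, 0, 0, 0, -1, 0, -0.12, -0.04, 0, 0, 0, -1, 0, -0.12, -0.1, 0, 0, 0, -1, 0, -0.12, -0.15, 0, 0, 0, -1, 0.04, -0.09, -0.2, 0, 0, 0, -1, 0.04, -0.09, -0.2, 0, 0, 0, -1, 0.04, -0.09, -0.2, 0, 0, 0, -1]'

```text
clock: 44.35
eef_pos: [490.3, -317.7, 436.8]
ee_rot: [0.002, 0.715, 0.699, 0.0]
force: [-0.2, 0.2, 0.3]
grip_width: 0.004
finger_force: 0.0
```

```bash
python3 look.py 6
python3 - <<'E'
from h import *
s=manip.sense(); f=manip.grab_frame("wrist"); n=np.r_[V,0]; p0=np.r_[C-62.5*U-351*V,22]
for r in manip.pinpoint("wrist","switch_tip")[:2]:
    o,d=ray(f,r["pixel"],s); b=o+((p0-o)@n)/(d@n)*d; print(r["conf"],r["pixel"],loc(b),b[2],"angle from vertical",np.arctan2(loc(b)[0]+10,b[2]-22))
cv2.imwrite("pics/w6.png",f["color"][:,:,::-1]); print(s["eef_pos"],s["clock"])
E
```

```text
0 None None
1 None None
2 (array([ 584. , -110.5]), np.float64(-0.033), np.float64(22.0)) [24.4 36.5]
3 (array([ 582.7, -154.6]), np.float64(-0.028), np.float64(22.0)) [24.3 -7.6]
4 (array([ 581.4, -197.3]), np.float64(-0.034), np.float64(19.4)) [ 24.2 -50.3]
5 None None
w None t None
w None t None
w None t None
w None t None
0.71 [215.8, 402.9] [  26.5 -205. ] 84.48724281451666 angle from vertical 0.5286606144779153
[ 489.34960383 -318.20581399  433.50303621] 44.45
```

View pics/w6.png

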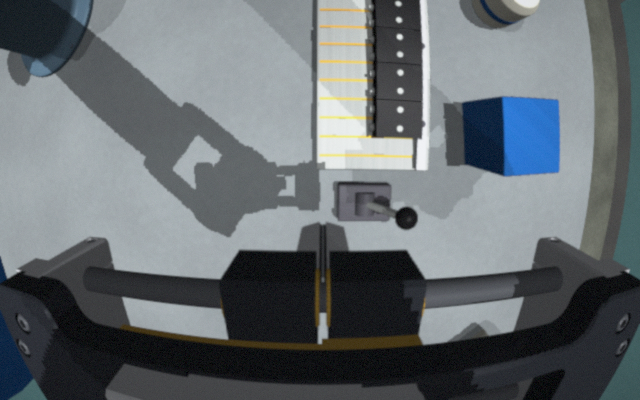

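The lever is over by about 0.99 rad (ball at (403,216)), the row is flush against the rail, and the arm is clear.

```bash
python3 -c "
from workcell import manip
print(manip.hand_in())"
```

```text
the job is handed in; nothing more can be done
None
```

The job is handed in at about 44 s. All six black blocks measured seated in one tight row against the rail and end stop, the lever is at its hard stop, and I left the other things on the bench alone; the hand-in returned no verdict.

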